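# Clear the ware board off a kiln shelf that is being set for firing

### The job

This kiln shelf is being set out for firing, but a short wooden ware board with one last cup is still on it, behind the two vases. Clear both vases onto the plaster slab, set the cup upright in the gap midway between the two cups on the long ware board, and lay the emptied short board squarely on the stack of empty boards, in line with it; then stand each vase back on the kiln shelf exactly where it stood. The pots are fragile: set them down gently, keep them upright, and leave the two cups on the long board where they are.

Things in the scene. Friction and masses are not known exactly. Their poses are not given: they have to be found in the camera images.
- kiln_shelf: Kiln shelf: flat square cream slab 260 x 260 x 16 mm, fixed on the table. Origin: centre of its underside. The two vases stand side by side on its half nearer the robot; the short board lies across it just behind them, with no room for fingers between. Two small low bisque dishes (up to 26 mm high) in its far corners are not part of the job.
- bottle_vase: Round bottle vase of unglazed pinkish bisque, 155 mm tall, about 0.32 kg: foot 54 mm, belly 76 mm in diameter, straight neck 36 mm in diameter from 108 to 155 mm above its base (grip it there, from outside). Origin: centre of its base. It stands on the kiln shelf, left or right of the square vase.
- square_vase: Square slab-built vase of the same bisque, an upright open box 64 x 64 mm in plan and 140 mm tall, walls 7 mm, about 0.38 kg. Origin: centre of its base; x and y axes square to its flat sides. It stands on the front half of the kiln shelf beside the bottle vase (centres 95 to 130 mm apart).
- cup: The cup to move: a small handleless bisque cup, 56 mm in diameter (straight-sided from 20 mm up), 60 mm tall, wall 4 mm, about 0.12 kg, standing alone on the short board. Origin: centre of its base.
- short_board: Short narrow plywood ware board, 210 mm long (own x) x 60 mm wide (own y), 24 mm high in all: a 14 mm plank on two 10 mm high cleats (cross strips under it near the ends). 0.15 kg, loose. Origin: centre of its underside (foot of the cleats). It lies across the kiln shelf behind the vases and carries the cup; grip it across its width.
- long_board: Long plywood ware board, fixed on the table, 290 mm long (own x) x 70 mm wide (own y), top 24 mm above its origin, which is at the centre of its underside. It carries two cups near its ends; the empty place for the third cup is at its middle (straight above the origin).
- left_cup: One of the two cups on the long board, same as the cup to move, about 95 mm from the board's middle along +x. Leave it. Origin: centre of its base.
- right_cup: The other cup on the long board, about 95 mm from the board's middle along -x. Leave it. Origin: centre of its base.
- board_stack: Stack of two empty boards of the same kind as the short board, fixed on the table: 210 mm long (own x) x 60 mm wide (own y), top 48 mm above its origin at the centre of its underside. The emptied short board goes on top, edges in line, either way round.
- plaster_slab: White plaster slab, fixed, 240 mm long (own x) x 100 wide (own y) x 25 thick, empty: side place for both vases, about 120 mm apart along it. Origin: centre of its underside. The long board, board stack, slab and a tray of tools (24 mm high) lie in any order in four rows pointing roughly away from the robot, two on each side of the kiln shelf, row centres 120 mm apart or more.
Not all that is in view belongs to the job. What is shaped like the short_board but purple or turquoise is not meant.

How it is judged:
By the outcome, as a careful person would: the job done as asked, in the order asked, and still so for the second after the job is handed in, with the robot touching nothing.
It also fails if it takes over 131 s, if anything falls off the work surface, if the arm or the gripper's body presses on something with over 40 N, if the wrist force passes 120 N, or if a joint passes its speed limit or range.

### The arm

A 6-joint arm with a two-finger parallel gripper is mounted at the origin on the work surface. World frame = base frame: x ahead of the robot, y to its left, z up, the work surface at z = 0. Lengths are in m, angles in rad, forces in N, time in s.
With the tool pointing down it reaches from about 0.375 to 0.925 m from the base axis. Payload 5.7 kg.
Tool frame: the origin (TCP) lies between the finger pads; the fingertips stand 11 mm ahead of it and the grasp point (between the pads) lies 8 mm behind it (manip.finger_overhang is the distance from the TCP to the fingertips, in m); z points along the fingers, y is the line along which they close (so a half turn about z gives the same grasp; the last joint's range is limited). The gripper opens to 88 mm and grips with 3 to 60 N. Pads are 20 mm wide; open, the fingers measure 115 mm over their backs; the gripper's body (75 mm by 178 mm) begins 61 mm behind the grasp point.
Start: joints at [1.045, 0.359, 1.51, -0, 1.272, -0.115], TCP at [0.24, 0.55, 0.234] pointing down, gripper open.
Joint ranges: [-2.97, 2.97], [-1.01, 2.36], [0.21, 2.38], [-0.96, 4.11], [0.2, 2.71], [-2.98, 2.98]. Speed limits (rad/s): [2.39, 2.39, 3.14, 3.14, 3.14, 3.14].

### API

Orientations are given as a unit quaternion [w, x, y, z].
In Python, from bench import manip gives the robot as it stands.
- The arm moves only by the tool send_rows, never from a script. Its argument "plan" is a list of rows, each an object of numbers: "dx", "dy", "dz": the shift along the tool's x, y, z in mm; "twist": the turn about the tool's z in degrees; "claw": the finger opening in mm, from 0 to 87.8. A call has exactly 8 rows; each row shifts and turns the commanded pose from where the row before left it, along the tool's axes as they then stand; what a row does not reach is not made up. A row lasts 1/12 s, in which the tool goes at most 41.7 mm and 7.16 degrees, less where a joint would pass 70% of its speed; a pose out of reach is approached as far as the arm can. A call is refused whole if a number of a shift passes 41.7 or a number of a turn 7.16, either way. A call with a gripper value outside its range is refused whole. The fingers move at their own pace and stop on an object; the grip force is fixed at half the most. Time passes only in rows, so rows that do not move let the fingers close, or fill a call up. It gives the time, the measured TCP pose, the force, the opening and the grip force at its end, in the units of the state.
- manip.get_obs(): the state, without advancing time (a new reading comes with each control period).
- manip.snapshot(name): name is "scene" or "side" or "wrist"; returns the picture (480x640x3 uint8, blue, green, red); there is no depth.
- manip.camera_model(name): a dict with "fx", "fy", "cx", "cy" (pixels), "cam_to_world" (4x4, takes a point from camera to world coordinates). Camera axes: x right, y down, z forward; pixel columns grow to the right and rows downward; lengths in m; the calibration is good to about 2 mm. The wrist camera is an equidistant fisheye: a pixel r from the principal point sees the ray r / f radians off the axis. A picture is of the moment at which its call begins: read the wrist's pose just before it. camera_model takes no time and is no camera call; for the wrist camera it gives the pose at the moment of the call.
- manip.sign_off(): hands the job in; it is judged then, once.
The state is a dict: "time_s": time; "joint_pos": joint angles; "qd": joint speeds; "joint_efforts": joint torques, N m; "tcp_pos": TCP position; "tool_rot": TCP orientation; "contact_force": force on the tool from outside, world axes, zero at the start; "ft_torque": the same for the moment, N m; "grip_width": finger opening in m; "grasp_force": force on a finger pad.
Only numpy, scipy, OpenCV 4.12 (cv2) and the standard library are available. Lean on these libraries where they do the work, as an engineer would, in place of code of your own. Each camera call takes 0.05 s, during which the arm holds its last target. There are 200 camera calls.

## Working session

There is one attempt and no reset: what is moved stays moved. The work goes in short steps, Python scripts to look and compute and a tool call to move; the robot and the scene stay as the last step left them, time stands still between calls to the robot, and variables do not carry over. Pictures are saved under pics/ and viewed, at most 14 in all, crops included, and the job is handed in when it is done.

Besides the shell and the picture viewer there is one more tool, called after ">>>" as name(argument=value, ...) on one line, values as JSON. send_rows: Moves the arm, as the interface text tells. Its arguments: {"type":"object","properties":{"plan":{"type":"array","items":{"type":"object","properties":{"dx":{"type":"number"},"dy":{"type":"number"},"dz":{"type":"number"},"twist":{"type":"number"},"claw":{"type":"number"}}}}},"required":["plan"]}

```bash
ls; mkdir -p pics; python3 - <<'E'
from bench import manip
import cv2, numpy as np
np.set_printoptions(precision=4,suppress=True)
print(manip.get_obs())
for n in ("scene","side","wrist"):
    c=manip.camera_model(n); print(n,c)
    cv2.imwrite(f"pics/{n}0.png",manip.snapshot(n))
print(manip.finger_overhang)
E
```

```text
pics
{'time_s': 0.0, 'joint_pos': array([ 1.0449,  0.3595,  1.5114, -0.    ,  1.2725, -0.1151]), 'qd': array([-0.0005, -0.0022,  0.0001,  0.0005,  0.0008, -0.0005]), 'joint_efforts': array([  0.0009, -51.5386, -27.0719,   0.0672,   0.035 ,  -0.0001]), 'tcp_pos': array([0.2393, 0.5495, 0.2328]), 'tool_rot': array([-0.0003,  0.204 ,  0.979 , -0.0008]), 'contact_force': array([-0.2139, -0.1939,  0.5609]), 'ft_torque': array([-0.0479,  0.0008,  0.0289]), 'grasp_force': 0.0, 'grip_width': 0.08776235370831076}
scene {'fx': 510.80275405935777, 'fy': 510.80275405935777, 'cx': 318.2869828754733, 'cy': 246.41543919626028, 'cam_to_world': array([[-0.8275,  0.4378, -0.3516,  0.7944],
       [ 0.5613,  0.6306, -0.536 ,  0.5228],
       [-0.0129, -0.6409, -0.7675,  0.818 ],
       [ 0.    ,  0.    ,  0.    ,  1.    ]])}
side {'fx': 541.0946613926071, 'fy': 541.0946613926071, 'cx': 310.7591239830434, 'cy': 242.24127654610362, 'cam_to_world': array([[ 0.7725, -0.4318,  0.4656, -0.0584],
       [-0.6349, -0.5357,  0.5566, -0.5774],
       [ 0.0091, -0.7256, -0.688 ,  0.7828],
       [ 0.    ,  0.    ,  0.    ,  1.    ]])}
wrist {'fx': 371.64829954431775, 'fy': 371.64829954431775, 'cx': 316.7684713834172, 'cy': 239.78067377095704, 'cam_to_world': array([[ 0.4001,  0.8752,  0.272 ,  0.1637],
       [ 0.9165, -0.3815, -0.1205,  0.5827],
       [-0.0017,  0.2975, -0.9547,  0.3836],
       [ 0.    ,  0.    ,  0.    ,  1.    ]])}
0.011
```

View pics/scene0.png

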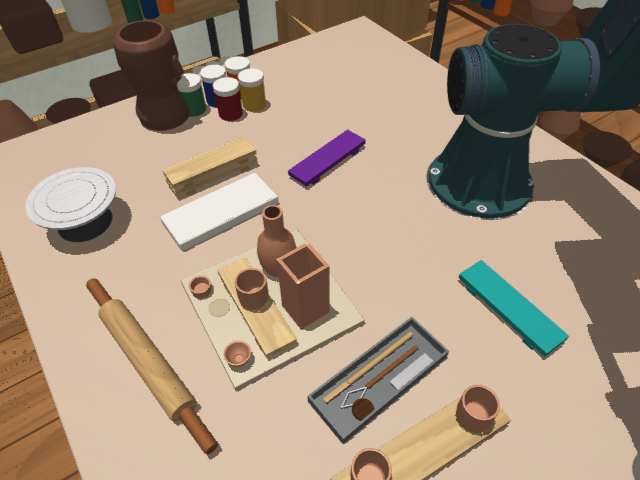

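View pics/side0.png

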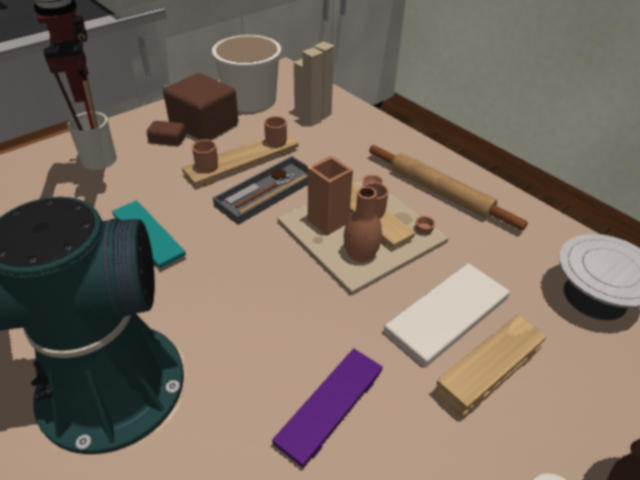

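View pics/wrist0.png

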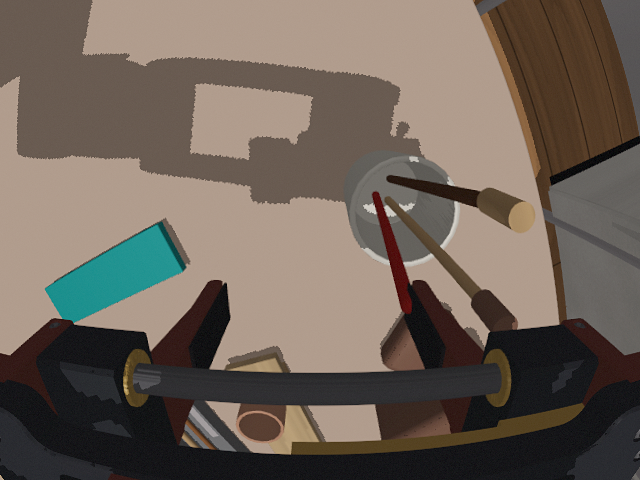

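Scene: bottle vase mouth ≈(273,212), square vase rim ≈(303,262), cup (251,285), short board (223,265)-(280,350), shelf corners (183,285),(237,381),(363,318). The slab is at (220,210), the stack at (210,168), the tool tray at (378,378), and the long board at (430,440), partly out of frame. Side shows all of it.

```bash
cat > h.py <<'E'
import numpy as np, cv2
from bench import manip
np.set_printoptions(precision=4,suppress=True)
def rays(c,px):
    px=np.atleast_2d(np.asarray(px,float)); u=(px-[c['cx'],c['cy']])/[c['fx'],c['fy']]
    if c.get('fish'):
        r=np.linalg.norm(u,axis=1,keepdims=True); d=np.hstack([u/np.maximum(r,1e-9)*np.sin(r),np.cos(r)])
    else: d=np.hstack([u,np.ones((len(u),1))])
    M=c['cam_to_world']; return M[:3,3], d@M[:3,:3].T
def plane(c,px,z):
    o,d=rays(c,px); return o+d*((z-o[2])/d[:,2])[:,None]
def cam(n):
    c=dict(manip.camera_model(n)); c['fish']=(n=='wrist'); return c
def proj(c,P):
    M=np.linalg.inv(c['cam_to_world']); q=np.atleast_2d(P)@M[:3,:3].T+M[:3,3]
    if c.get('fish'):
        r=np.linalg.norm(q[:,:2],axis=1,keepdims=True); u=q[:,:2]/r*np.arctan2(r,q[:,2:])
    else: u=q[:,:2]/q[:,2:]
    return u*[c['fx'],c['fy']]+[c['cx'],c['cy']]
E
python3 - <<'E'
from h import *
S=cam('scene');D=cam('side')
def show(t,c,px,z): print(t,plane(c,px,z)[:,:2].tolist() if 0 else plane(c,px,z)[:,:2].round(3).tolist())
show('shelf S',S,[(183,285),(237,381),(363,318)],.016)
show('shelf D',D,[(279,222),(352,286),(446,240)],.016)
show('sboard S',S,[(221,266),(236,260),(296,341),(275,353)],.04)
show('cup S',S,[(251,276)],.1); show('cup D',D,[(376,184)],.1)
show('square S',S,[(277,260),(306,247),(328,268),(297,285)],.156); show('square D',D,[(308,166),(331,157),(351,170),(331,180)],.156)
show('bottle S',S,[(273,211)],.171); show('bottle D',D,[(367,193)],.171)
show('slab S',S,[(163,215),(259,176),(277,197),(184,242)],.025);show('slab D',D,[(386,323),(469,266),(509,293),(427,356)],.025)
show('stack S',S,[(164,166),(170,184),(256,155),(251,141)],.048);show('stack D',D,[(438,379),(522,319),(546,342),(462,403)],.048)
show('long D',D,[(184,168),(190,178),(298,146)],.024); show('cups D',D,[(205,145),(276,121)],.084); show('cups S',S,[(480,397),(371,463)],.084)
E
```

```text
shelf S [[0.696, -0.106], [0.705, 0.129], [0.456, 0.151]]
shelf D [[0.448, 0.134], [0.445, -0.1], [0.683, -0.128]]
sboard S [[0.62, -0.087], [0.589, -0.083], [0.588, 0.133], [0.63, 0.132]]
cup S [[0.6, 0.01]]
cup D [[0.62, 0.026]]
square S [[0.564, 0.046], [0.509, 0.05], [0.504, 0.108], [0.564, 0.107]]
square D [[0.501, 0.102], [0.556, 0.097], [0.558, 0.039], [0.506, 0.039]]
bottle S [[0.518, -0.041]]
bottle D [[0.518, -0.046]]
slab S [[0.655, -0.293], [0.425, -0.282], [0.426, -0.2], [0.65, -0.197]]
slab D [[0.426, -0.207], [0.652, -0.21], [0.654, -0.302], [0.43, -0.299]]
stack S [[0.596, -0.412], [0.609, -0.349], [0.405, -0.325], [0.39, -0.377]]
stack D [[0.396, -0.348], [0.6, -0.36], [0.59, -0.414], [0.393, -0.398]]
long D [[0.383, 0.423], [0.374, 0.38], [0.653, 0.328]]
cups D [[0.432, 0.393], [0.623, 0.376]]
cups S [[0.424, 0.391], [0.617, 0.374]]
```

>>> send_rows(plan=[{"dz": -33,"twist": -5.9,"claw": 87},{"dz": -33,"twist": -5.9,"claw": 87},{"dz": -33,"twist": -5.9,"claw": 87},{"dz": -33,"twist": -5.9,"claw": 87},{"dx": -27,"dy": -27,"claw": 87},{"dx": -27,"dy": -27,"claw": 87},{"dx": -27,"dy": -27,"claw": 87},{"dx": -27,"dy": -27,"claw": 87}])

```text
validation failed for argument at $.pl...
```

>>> send_rows(plan=[{"dx": -27,"dy": -27,"claw": 87},{"dx": -27,"dy": -27,"claw": 87},{"dx": -27,"dy": -27,"claw": 87},{"dx": -27,"dy": -27,"claw": 87},{"claw": 87},{"claw": 87},{"claw": 87},{"claw": 87}])

```text
validation failed for argument at $.pl...
```

```bash
python3 - <<'E'
from h import *
import pickle
c=cam('wrist'); im=manip.snapshot('wrist'); cv2.imwrite('pics/w1.png',im); pickle.dump(c,open('w1.pkl','wb'))
o=manip.get_obs(); print(o['time_s'],o['tcp_pos'],o['tool_rot'])
E
```

```text
0.2 [0.2394 0.5497 0.2331] [-0.0002  0.204   0.979  -0.0006]
```

>>> send_rows(plan=[{"dy": -41,"claw": 87},{"dy": -41,"claw": 87},{"dy": -41,"claw": 87},{"dy": -41,"claw": 87},{"dy": -41,"claw": 87},{"dy": -41,"claw": 87},{"dy": -41,"claw": 87},{"dy": -41,"claw": 87}])

```text
validation failed for argument at $.pl...
```

>>> send_rows(plan=[{"dy": -41,"claw": 87},{"dy": -41,"claw": 87},{"dy": -41,"claw": 87},{"claw": 87},{"claw": 87},{"claw": 87},{"claw": 87},{"claw": 87}])

```text
validation failed for argument at $.pl...
```

```bash
python3 - <<'E'
from h import *
import pickle
c=cam('wrist'); im=manip.snapshot('wrist'); cv2.imwrite('pics/w2.png',im); pickle.dump(c,open('w2.pkl','wb'))
o=manip.get_obs(); print(o['time_s'],o['tcp_pos'],o['tool_rot'])
E
```

```text
0.25 [0.2395 0.5498 0.2332] [-0.0001  0.204   0.979  -0.0004]
```

View pics/w1.png

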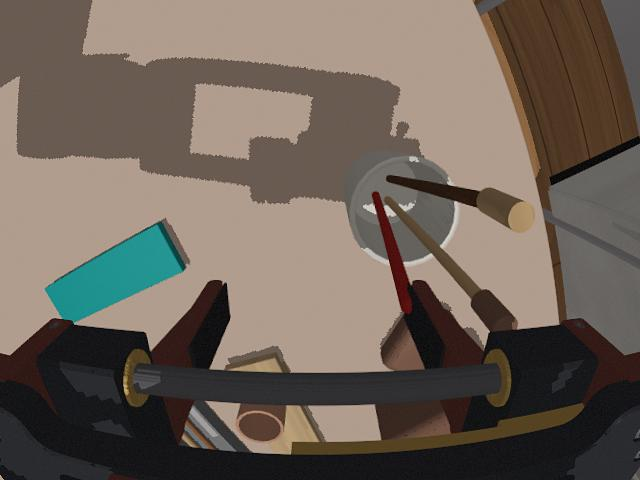

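View pics/w2.png

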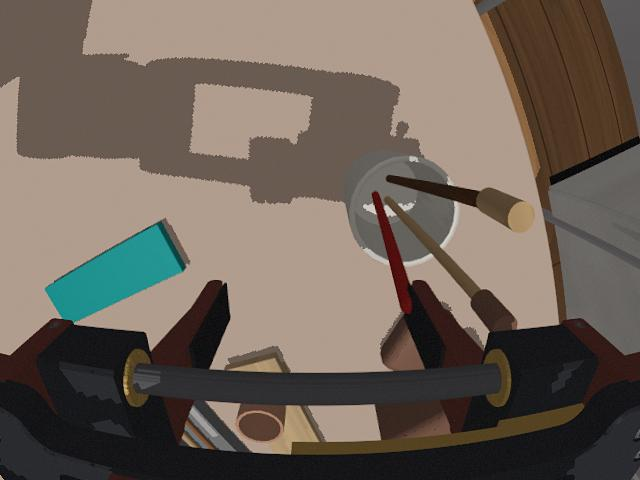

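The arm has not moved: the rows were refused, probably because every key must be given. Both pictures show the start view again. I'll resend with all five fields.

>>> send_rows(plan=[{"dx": 0,"dy": 0,"dz": -33,"twist": -5.9,"claw": 87},{"dx": 0,"dy": 0,"dz": -33,"twist": -5.9,"claw": 87},{"dx": 0,"dy": 0,"dz": -33,"twist": -5.9,"claw": 87},{"dx": 0,"dy": 0,"dz": -33,"twist": -5.9,"claw": 87},{"dx": -27,"dy": -27,"dz": 0,"twist": 0,"claw": 87},{"dx": -27,"dy": -27,"dz": 0,"twist": 0,"claw": 87},{"dx": -27,"dy": -27,"dz": 0,"twist": 0,"claw": 87},{"dx": -27,"dy": -27,"dz": 0,"twist": 0,"claw": 87}])

```text
time_s: 0.92
tcp_pos: [0.3484, 0.4411, 0.3659]
tool_rot: [0.0, -0.001, 1.0, 0.0]
contact_force: [0.4, 0.0, -0.3]
grip_width: 0.0871
grasp_force: 0.0
```

>>> send_rows(plan=[{"dx": -27,"dy": -27,"dz": 0,"twist": 0,"claw": 87},{"dx": -27,"dy": -27,"dz": 0,"twist": 0,"claw": 87},{"dx": -27,"dy": -27,"dz": 0,"twist": 0,"claw": 87},{"dx": -27,"dy": -27,"dz": 0,"twist": 0,"claw": 87},{"dx": 0,"dy": 0,"dz": 0,"twist": 0,"claw": 87},{"dx": 0,"dy": 0,"dz": 0,"twist": 0,"claw": 87},{"dx": 0,"dy": 0,"dz": 0,"twist": 0,"claw": 87},{"dx": 0,"dy": 0,"dz": 0,"twist": 0,"claw": 87}])

```text
time_s: 1.58
tcp_pos: [0.4549, 0.3351, 0.3656]
tool_rot: [-0.0, -0.001, 1.0, 0.0]
contact_force: [-0.7, -0.2, 0.1]
grip_width: 0.0873
grasp_force: 0.0
```

```bash
cat > snap.py <<'E'
from h import *
import pickle,sys
n=sys.argv[1]; c=cam('wrist'); im=manip.snapshot('wrist'); cv2.imwrite(f'pics/{n}.png',im); pickle.dump(c,open(f'{n}.pkl','wb'))
o=manip.get_obs(); print(o['time_s'],o['tcp_pos'],o['tool_rot'])
E
python3 snap.py w1
```

```text
1.6333 [0.4548 0.3352 0.3656] [-0.0003 -0.0014  1.      0.0001]
```

>>> send_rows(plan=[{"dx": 0,"dy": -41,"dz": 0,"twist": 0,"claw": 87},{"dx": 0,"dy": -41,"dz": 0,"twist": 0,"claw": 87},{"dx": 0,"dy": -41,"dz": 0,"twist": 0,"claw": 87},{"dx": 0,"dy": -41,"dz": 0,"twist": 0,"claw": 87},{"dx": 0,"dy": -41,"dz": 0,"twist": 0,"claw": 87},{"dx": 0,"dy": -41,"dz": 0,"twist": 0,"claw": 87},{"dx": 0,"dy": -41,"dz": 0,"twist": 0,"claw": 87},{"dx": 0,"dy": -41,"dz": 0,"twist": 0,"claw": 87}])

```text
time_s: 2.3
tcp_pos: [0.4555, 0.0059, 0.366]
tool_rot: [0.0, -0.002, 1.0, 0.0]
contact_force: [0.3, -0.0, 0.4]
grip_width: 0.0872
grasp_force: 0.0
```

>>> send_rows(plan=[{"dx": 0,"dy": -41,"dz": 0,"twist": 0,"claw": 87},{"dx": 0,"dy": 0,"dz": 0,"twist": 0,"claw": 87},{"dx": 0,"dy": 0,"dz": 0,"twist": 0,"claw": 87},{"dx": 0,"dy": 0,"dz": 0,"twist": 0,"claw": 87},{"dx": 0,"dy": 0,"dz": 0,"twist": 0,"claw": 87},{"dx": 0,"dy": 0,"dz": 0,"twist": 0,"claw": 87},{"dx": 0,"dy": 0,"dz": 0,"twist": 0,"claw": 87},{"dx": 0,"dy": 0,"dz": 0,"twist": 0,"claw": 87}])

```text
time_s: 2.97
tcp_pos: [0.4563, -0.0336, 0.3657]
tool_rot: [-0.0, -0.002, 1.0, 0.0]
contact_force: [1.0, -0.5, 0.5]
grip_width: 0.0874
grasp_force: 0.0
```

```bash
python3 snap.py w2; python3 -c "
import cv2,numpy as np
a=cv2.imread('pics/w1.png');b=cv2.imread('pics/w2.png')
cv2.imwrite('pics/w12.png',np.hstack([a,b])[::1, ::1][:, :][:, :] if 0 else cv2.resize(np.vstack([a[:400],b[:400]]),(480,600)))"
```

```text
3.0167 [ 0.4563 -0.0338  0.3657] [-0.     -0.0015  1.     -0.    ]
```

View pics/w2.png

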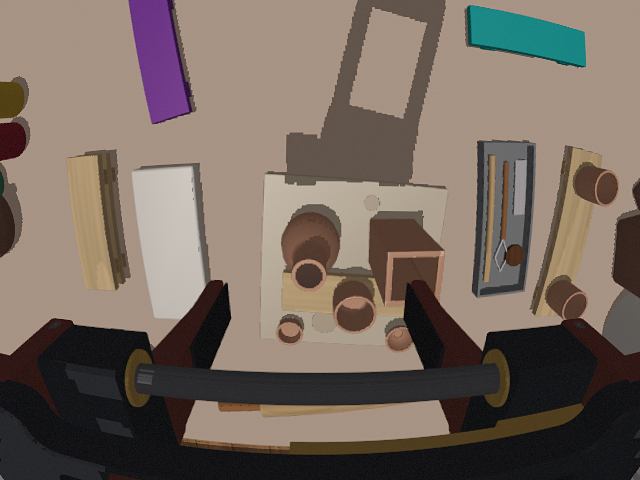

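w2 shows everything: bottle mouth (309,275), square rim (388–443, 251–303), cup rim (355,315), slab corners (133,170),(200,164),(209,318),(154,318), stack (92,222), long board (568,235). The tray is at (505,220). I'll segment these next.

```bash
cat > seg.py <<'E'
from h import *
import pickle
def load(n): return cv2.imread(f'pics/{n}.png'), pickle.load(open(f'{n}.pkl','rb'))
def blob(im,box,lo,hi,hsv=True):
    x0,y0,x1,y1=box; r=im[y0:y1,x0:x1]; r=cv2.cvtColor(r,cv2.COLOR_BGR2HSV) if hsv else r
    m=cv2.inRange(r,np.array(lo),np.array(hi))
    cs,_=cv2.findContours(m,cv2.RETR_EXTERNAL,cv2.CHAIN_APPROX_NONE); k=max(cs,key=cv2.contourArea)
    return k[:,0,:].astype(float)+[x0,y0]
def rect(P):
    (c,(w,h),a)=cv2.minAreaRect((P[:,:2]*1e4).astype(np.float32))
    if w<h: w,h=h,w; a+=90
    a=(a+90)%180-90
    return np.round([c[0]/1e4,c[1]/1e4,w/1e4,h/1e4,a],4)
E
python3 - <<'E'
from seg import *
im,c=load('w2'); h=cv2.cvtColor(im,cv2.COLOR_BGR2HSV)
for t,p in dict(rim=(415,252),rim2=(442,270),sqin=(415,275),wallfront=(410,235),bmouth=(295,266),bneck=(309,260),bin=(309,276),slab=(170,240),slabside=(207,280),stack=(92,220),cleat=(116,230),board=(300,290),shelf=(280,200),long=(575,180),cup=(355,300),cuprim=(355,331),table=(240,200)).items(): print(t,h[p[1],p[0]])
for t,box,z in (('slab',(120,150,230,330),.025),):
    k=blob(im,box,(0,0,185),(180,25,255)); print(t,rect(plane(c,k,z)))
cv2.imwrite('pics/crop1.png',cv2.resize(im[160:350,250:460],None,fx=2.85,fy=2.85,interpolation=cv2.INTER_CUBIC))
E
```

```text
rim [ 11  93 176]
rim2 [ 11 101 167]
sqin [ 10 111  83]
wallfront [ 10 115  80]
bmouth [ 11  90 178]
bneck [ 11  86 181]
bin [12 91 73]
slab [ 16  17 199]
slabside [13 24 95]
stack [ 18  91 173]
cleat [ 18 105  78]
board [ 17  89 174]
shelf [ 17  39 191]
long [ 11 119  75]
cup [ 11  95 170]
cuprim [ 10  96 146]
table [ 14  53 167]
slab [ 0.5405 -0.2508  0.2339  0.0945  1.2408]
```

View pics/crop1.png

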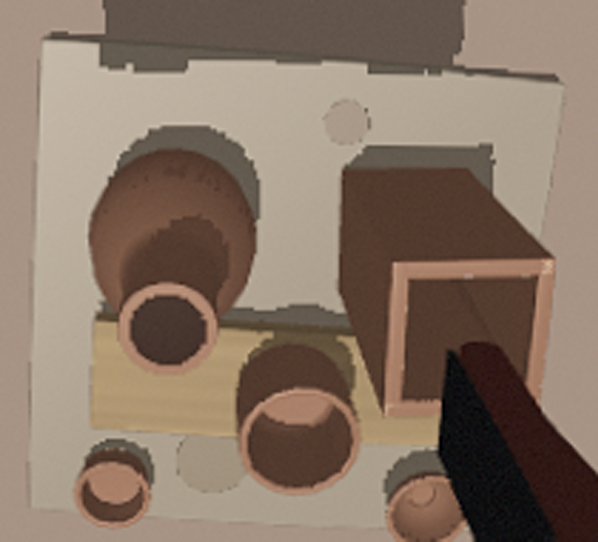

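Crop: bottle mouth centre (168,327), square rim outer corners (391,262),(553,258),(386,417), cup rim centre (299,441), short board front edge y≈322 from x=92. The right finger hides part of the square vase.

```bash
python3 - <<'E'
from seg import *
im,c=load('w2')
q=lambda L:[(250+x/2.85-.0,160+y/2.85) for x,y in L]
print('sq',plane(c,q([(391,262),(553,258),(386,417)]),.156))
print('bot',plane(c,q([(168,327),(119,327),(217,327),(168,282),(168,372)]),.171))
print('cup',plane(c,q([(299,441),(239,441),(359,441),(299,388),(299,494)]),.1))
print('board',plane(c,q([(92,322),(92,429),(340,330),(384,444)]),.04))
print('shelf',plane(c,q([(43,36),(562,80),(30,507)]),.016))
# rect masks
k=blob(im,(60,145,122,295),(14,70,120),(25,140,255)); print('stack',rect(plane(c,k,.048)))
k=blob(im,(525,140,605,320),(14,60,100),(25,160,255)); print('long?',rect(plane(c,k,.024)))
im1,c1=load('w1'); cv2.imwrite('pics/w1v.png',im1)
k=blob(im1,(150,60,480,330),(14,60,130),(25,160,255)); print('long w1',k.min(0),k.max(0),rect(plane(c1,k,.024)))
P=np.array([[.525,.383,.024],[.428,.391,.084],[.62,.375,.084]]); print(proj(c1,P))
E
```

```text
sq [[0.4991 0.0398 0.156 ]
 [0.4977 0.1025 0.156 ]
 [0.5626 0.0425 0.156 ]]
bot [[ 0.5182 -0.0412  0.171 ]
 [ 0.5183 -0.0585  0.171 ]
 [ 0.5182 -0.0239  0.171 ]
 [ 0.5012 -0.0411  0.171 ]
 [ 0.5358 -0.0413  0.171 ]]
cup [[ 0.6035  0.0156  0.1   ]
 [ 0.6033 -0.0114  0.1   ]
 [ 0.604   0.0428  0.1   ]
 [ 0.577   0.0144  0.1   ]
 [ 0.6316  0.0169  0.1   ]]
board [[ 0.5706 -0.0811  0.04  ]
 [ 0.6298 -0.083   0.04  ]
 [ 0.5748  0.0403  0.04  ]
 [ 0.6393  0.0672  0.04  ]]
shelf [[ 0.4344 -0.1036  0.016 ]
 [ 0.4525  0.1513  0.016 ]
 [ 0.6934 -0.1223  0.016 ]]
stack [ 0.4982 -0.3749  0.2094  0.0601 -0.4426]
long? [ 0.521   0.3879  0.2892  0.0711 -4.2   ]
long w1 [322. 184.] [385. 326.] [ 0.5577  0.3856  0.2163  0.0715 -4.2225]
[[351.0249 239.4211]
 [364.3189 175.617 ]
 [346.436  320.8351]]
```

View pics/w1v.png

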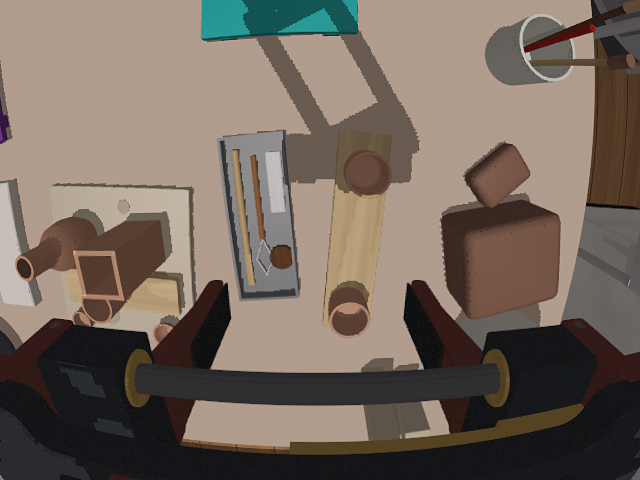

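>>> send_rows(plan=[{"dx": -31,"dy": -3.5,"dz": 0,"twist": 0,"claw": 87},{"dx": -31,"dy": -3.5,"dz": 0,"twist": 0,"claw": 87},{"dx": 0,"dy": 0,"dz": 37,"twist": 0,"claw": 87},{"dx": 0,"dy": 0,"dz": 37,"twist": 0,"claw": 87},{"dx": 0,"dy": 0,"dz": 37,"twist": 0,"claw": 75},{"dx": 0,"dy": 0,"dz": 37,"twist": 0,"claw": 65},{"dx": 0,"dy": 0,"dz": 37,"twist": 0,"claw": 55},{"dx": 0,"dy": 0,"dz": 0,"twist": 0,"claw": 50}])

```text
time_s: 3.68
tcp_pos: [0.5133, -0.0403, 0.1745]
tool_rot: [-0.006, -0.001, 1.0, 0.001]
contact_force: [-0.3, 0.3, -0.1]
grip_width: 0.0638
grasp_force: 0.0
```

```bash
python3 snap.py w3; python3 -c "
from seg import *
im,c=load('w3'); cv2.imwrite('pics/w3v.png',cv2.resize(im[200:420,180:460],None,fx=2,fy=2))
print(proj(c,[[.518,-.041,.171],[.518,-.059,.171],[.518,-.023,.171]]))"
```

```text
3.7333 [ 0.5153 -0.0407  0.1778] [-0.0041 -0.0008  1.      0.0008]
[[315.0674 319.0543]
 [277.1563 318.7815]
 [352.9931 318.7815]]
```

View pics/w3v.png

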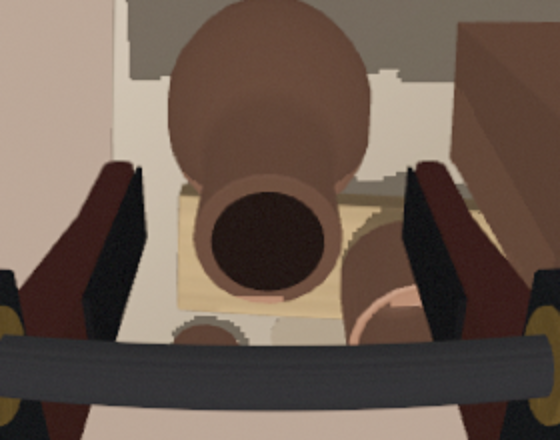

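w3: the bottle mouth is at about (313,319) full-frame, within 1–2 px of the prediction. The neck is centred between the fingers.

>>> send_rows(plan=[{"dx": 0,"dy": -1,"dz": 14,"twist": 0,"claw": 50},{"dx": 0,"dy": 0,"dz": 14,"twist": 0,"claw": 50},{"dx": 0,"dy": 0,"dz": 11,"twist": 0,"claw": 50},{"dx": 0,"dy": 0,"dz": 0,"twist": 0,"claw": 46},{"dx": 0,"dy": 0,"dz": 0,"twist": 0,"claw": 42},{"dx": 0,"dy": 0,"dz": 0,"twist": 0,"claw": 38},{"dx": 0,"dy": 0,"dz": 0,"twist": 0,"claw": 37},{"dx": 0,"dy": 0,"dz": 0,"twist": 0,"claw": 36}])

```text
time_s: 4.4
tcp_pos: [0.5192, -0.0427, 0.143]
tool_rot: [0.001, -0.001, 1.0, -0.0]
contact_force: [0.1, 1.7, 0.9]
grip_width: 0.0365
grasp_force: 0.4
```

>>> send_rows(plan=[{"dx": 0,"dy": 0,"dz": 0,"twist": 0,"claw": 34},{"dx": 0,"dy": 0,"dz": 0,"twist": 0,"claw": 32},{"dx": 0,"dy": 0,"dz": 0,"twist": 0,"claw": 28},{"dx": 0,"dy": 0,"dz": 0,"twist": 0,"claw": 20},{"dx": 0,"dy": 0,"dz": 0,"twist": 0,"claw": 10},{"dx": 0,"dy": 0,"dz": 0,"twist": 0,"claw": 10},{"dx": 0,"dy": 0,"dz": 0,"twist": 0,"claw": 10},{"dx": 0,"dy": 0,"dz": 0,"twist": 0,"claw": 10}])

```text
time_s: 5.07
tcp_pos: [0.5191, -0.0424, 0.1427]
tool_rot: [0.001, -0.0, 1.0, 0.0]
contact_force: [-0.4, 2.2, 6.7]
grip_width: 0.0346
grasp_force: 30.0
```

>>> send_rows(plan=[{"dx": 0,"dy": 0,"dz": -5,"twist": 0,"claw": 10},{"dx": 0,"dy": 0,"dz": -15,"twist": 0,"claw": 10},{"dx": 0,"dy": 0,"dz": -20,"twist": 0,"claw": 10},{"dx": 0,"dy": 0,"dz": -20,"twist": 0,"claw": 10},{"dx": 4,"dy": -15,"dz": 0,"twist": 0,"claw": 10},{"dx": 5,"dy": -25,"dz": 0,"twist": 0,"claw": 10},{"dx": 5,"dy": -30,"dz": 0,"twist": 0,"claw": 10},{"dx": 5,"dy": -30,"dz": 0,"twist": 0,"claw": 10}])

```text
time_s: 5.73
tcp_pos: [0.4984, -0.1432, 0.2016]
tool_rot: [-0.001, -0.001, 1.0, 0.0]
contact_force: [0.6, 0.0, -4.3]
grip_width: 0.0349
grasp_force: 30.0
```

>>> send_rows(plan=[{"dx": 5,"dy": -30,"dz": 0,"twist": 0,"claw": 10},{"dx": 5,"dy": -30,"dz": 0,"twist": 0,"claw": 10},{"dx": 5,"dy": -28,"dz": 0,"twist": 0,"claw": 10},{"dx": 4.6,"dy": -16.6,"dz": 0,"twist": 0,"claw": 10},{"dx": 0,"dy": 0,"dz": 0,"twist": 0,"claw": 10},{"dx": 0,"dy": 0,"dz": 10,"twist": 0,"claw": 10},{"dx": 0,"dy": 0,"dz": 15,"twist": 0,"claw": 10},{"dx": 0,"dy": 0,"dz": 10,"twist": 0,"claw": 10}])

```text
time_s: 6.4
tcp_pos: [0.479, -0.2457, 0.165]
tool_rot: [-0.001, -0.001, 1.0, 0.001]
contact_force: [-0.3, -0.4, -4.1]
grip_width: 0.0348
grasp_force: 30.0
```

>>> send_rows(plan=[{"dx": 0,"dy": 0,"dz": 5,"twist": 0,"claw": 10},{"dx": 0,"dy": 0,"dz": 2,"twist": 0,"claw": 10},{"dx": 0,"dy": 0,"dz": 0,"twist": 0,"claw": 10},{"dx": 0,"dy": 0,"dz": 0,"twist": 0,"claw": 10},{"dx": 0,"dy": 0,"dz": 0,"twist": 0,"claw": 10},{"dx": 0,"dy": 0,"dz": 0,"twist": 0,"claw": 10},{"dx": 0,"dy": 0,"dz": 0,"twist": 0,"claw": 10},{"dx": 0,"dy": 0,"dz": 0,"twist": 0,"claw": 10}])

```text
time_s: 7.07
tcp_pos: [0.4801, -0.2474, 0.16]
tool_rot: [0.0, -0.001, 1.0, -0.0]
contact_force: [-0.1, -0.2, -3.8]
grip_width: 0.0349
grasp_force: 30.0
```

>>> send_rows(plan=[{"dx": 0,"dy": 0,"dz": 1.5,"twist": 0,"claw": 10},{"dx": 0,"dy": 0,"dz": 1.5,"twist": 0,"claw": 10},{"dx": 0,"dy": 0,"dz": 1.5,"twist": 0,"claw": 10},{"dx": 0,"dy": 0,"dz": 1,"twist": 0,"claw": 10},{"dx": 0,"dy": 0,"dz": 0.5,"twist": 0,"claw": 10},{"dx": 0,"dy": 0,"dz": 0.5,"twist": 0,"claw": 10},{"dx": 0,"dy": 0,"dz": 0,"twist": 0,"claw": 10},{"dx": 0,"dy": 0,"dz": 0,"twist": 0,"claw": 10}])

```text
time_s: 7.73
tcp_pos: [0.4799, -0.2473, 0.1532]
tool_rot: [-0.0, -0.001, 1.0, -0.0]
contact_force: [-0.2, -0.1, -3.9]
grip_width: 0.0352
grasp_force: 30.0
```

>>> send_rows(plan=[{"dx": 0,"dy": 0,"dz": 0.5,"twist": 0,"claw": 10},{"dx": 0,"dy": 0,"dz": 0.5,"twist": 0,"claw": 10},{"dx": 0,"dy": 0,"dz": 0,"twist": 0,"claw": 10},{"dx": 0,"dy": 0,"dz": 0,"twist": 0,"claw": 10},{"dx": 0,"dy": 0,"dz": 0,"twist": 0,"claw": 10},{"dx": 0,"dy": 0,"dz": 0,"twist": 0,"claw": 10},{"dx": 0,"dy": 0,"dz": 0,"twist": 0,"claw": 10},{"dx": 0,"dy": 0,"dz": 0,"twist": 0,"claw": 10}])

```text
time_s: 8.4
tcp_pos: [0.4799, -0.2473, 0.1522]
tool_rot: [-0.0, -0.001, 1.0, -0.0]
contact_force: [0.3, 0.3, -4.4]
grip_width: 0.035
grasp_force: 30.0
```

Not touching yet; going down in 0.5 mm steps.

>>> send_rows(plan=[{"dx": 0,"dy": 0,"dz": 0.5,"twist": 0,"claw": 10},{"dx": 0,"dy": 0,"dz": 0.5,"twist": 0,"claw": 10},{"dx": 0,"dy": 0,"dz": 0,"twist": 0,"claw": 10},{"dx": 0,"dy": 0,"dz": 0,"twist": 0,"claw": 10},{"dx": 0,"dy": 0,"dz": 0,"twist": 0,"claw": 10},{"dx": 0,"dy": 0,"dz": 0,"twist": 0,"claw": 10},{"dx": 0,"dy": 0,"dz": 0,"twist": 0,"claw": 10},{"dx": 0,"dy": 0,"dz": 0,"twist": 0,"claw": 10}])

```text
time_s: 9.07
tcp_pos: [0.4801, -0.2474, 0.1517]
tool_rot: [0.0, -0.001, 1.0, -0.0]
contact_force: [-1.8, 1.9, 6.1]
grip_width: 0.0349
grasp_force: 30.0
```

>>> send_rows(plan=[{"dx": 0,"dy": 0,"dz": 0,"twist": 0,"claw": 35},{"dx": 0,"dy": 0,"dz": 0,"twist": 0,"claw": 38},{"dx": 0,"dy": 0,"dz": 0,"twist": 0,"claw": 42},{"dx": 0,"dy": 0,"dz": 0,"twist": 0,"claw": 50},{"dx": 0,"dy": 0,"dz": 0,"twist": 0,"claw": 60},{"dx": 0,"dy": 0,"dz": -5,"twist": 0,"claw": 60},{"dx": 0,"dy": 0,"dz": -30,"twist": 0,"claw": 60},{"dx": 0,"dy": 0,"dz": -38,"twist": 0,"claw": 70}])

```text
time_s: 9.73
tcp_pos: [0.4778, -0.246, 0.2225]
tool_rot: [-0.003, -0.0, 1.0, 0.002]
contact_force: [0.8, -0.1, -0.4]
grip_width: 0.0639
grasp_force: 0.0
```

>>> send_rows(plan=[{"dx": 0,"dy": 0,"dz": -36,"twist": 0,"claw": 87},{"dx": -6,"dy": 40,"dz": 0,"twist": -1.8,"claw": 87},{"dx": -6,"dy": 40,"dz": 0,"twist": 0,"claw": 87},{"dx": -6,"dy": 40,"dz": 0,"twist": 0,"claw": 87},{"dx": -6,"dy": 40,"dz": 0,"twist": 0,"claw": 87},{"dx": -6,"dy": 40,"dz": 0,"twist": 0,"claw": 87},{"dx": -6,"dy": 40,"dz": 0,"twist": 0,"claw": 87},{"dx": -6,"dy": 40,"dz": 0,"twist": 0,"claw": 87}])

```text
time_s: 10.4
tcp_pos: [0.5139, 0.0356, 0.2607]
tool_rot: [0.0, -0.016, 1.0, -0.0]
contact_force: [0.9, -0.1, 0.1]
grip_width: 0.087
grasp_force: 0.0
```

>>> send_rows(plan=[{"dx": 0,"dy": 38,"dz": 0,"twist": 0,"claw": 87},{"dx": 0,"dy": 0,"dz": 0,"twist": 0,"claw": 87},{"dx": 0,"dy": 0,"dz": 0,"twist": 0,"claw": 87},{"dx": 0,"dy": 0,"dz": 0,"twist": 0,"claw": 87},{"dx": 0,"dy": 0,"dz": 0,"twist": 0,"claw": 87},{"dx": 0,"dy": 0,"dz": 0,"twist": 0,"claw": 87},{"dx": 0,"dy": 0,"dz": 0,"twist": 0,"claw": 87},{"dx": 0,"dy": 0,"dz": 0,"twist": 0,"claw": 87}])

```text
time_s: 11.07
tcp_pos: [0.5129, 0.0706, 0.2602]
tool_rot: [-0.0, -0.015, 1.0, -0.0]
contact_force: [-0.8, 0.5, -0.3]
grip_width: 0.0871
grasp_force: 0.0
```

```bash
python3 snap.py w4; python3 -c "
from seg import *
im,c=load('w4'); cv2.imwrite('pics/w4v.png',im)
k=blob(im,(180,150,470,420),(5,60,120),(14,150,255)); print(cv2.contourArea(k.astype(np.float32)),k.min(0),k.max(0)); P=plane(c,k,.156); print(rect(P), P.min(0),P.max(0))
print(proj(c,[[.4985,.04,.156],[.4985,.104,.156],[.562,.106,.156],[.5625,.041,.156]]))
"
```

```text
11.1167 [0.5129 0.0709 0.2601] [-0.     -0.0155  0.9999 -0.0001]
3219.5 [230. 259.] [361. 338.]
[  0.5529   0.0537   0.1136   0.0563 -64.6592] [0.5252 0.004  0.156 ] [0.5948 0.1045 0.156 ]
[[274.2216 223.5183]
 [363.9049 226.1221]
 [360.4753 305.6482]
 [276.2653 304.0383]]
```

View pics/w4v.png

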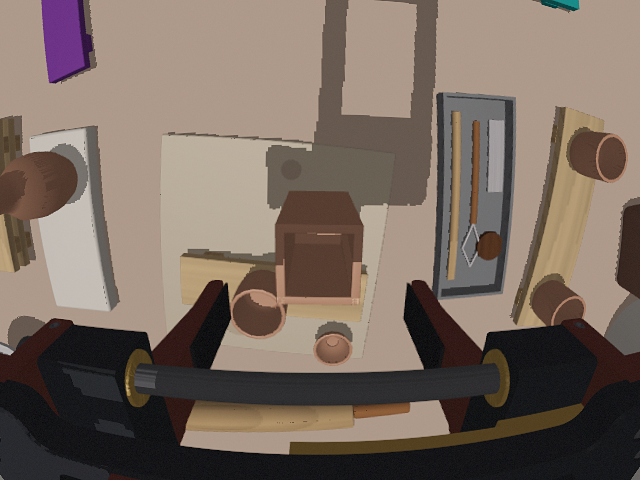

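w4: square rim corners ≈(276,222),(363,224),(361,304),(277,303), upright and partly in shadow. The bottle stands on the slab. Fitting the rim edges precisely next.

```bash
cat > edge.py <<'E'
from seg import *
def fit(g,axis,rng,ctr,w=5):
    pts=[]
    for t in rng:
        s=(g[ctr-w:ctr+w+1,t] if axis=='h' else g[t,ctr-w:ctr+w+1]).astype(float)
        d=np.abs(np.diff(s)); i=d.argmax(); 
        if d[i]<6: continue
        a=d[max(i-1,0):i+2]; j=(a*np.arange(max(i-1,0),max(i-1,0)+len(a))).sum()/a.sum()+.5+ctr-w
        pts.append((t,j) if axis=='h' else (j,t))
    return np.array(pts)
def line(P):
    v=cv2.fitLine(P[:,:2].astype(np.float32),cv2.DIST_HUBER,0,1e-4,1e-4).ravel(); return v
E
python3 - <<'E'
from edge import *
im,c=load('w4'); g=cv2.cvtColor(im,cv2.COLOR_BGR2GRAY); 
print(g[214:232,320],g[296:312,300],g[260,268:290],g[260,352:370])
for n,ax,r,ct in (('top','h',range(285,355),222),('bot','h',range(285,355),304),('L','v',range(232,298),276),('R','v',range(232,298),362)):
    P=plane(c,fit(g,ax,r,ct),.156); v=line(P); print(n,len(P),v, np.degrees(np.arctan(v[1]/v[0])))
E
```

```text
[63 66 68 65 68 68 67 66 68 70 70 80 80 77 79 78 76 78] [ 79 149 154 153 149 147 143 138 145 156 155 158 159 158 157 157] [ 97 100  97 100  98  98  96  83  76  79  80  77  78  78  74 125 100  61
  63  62  65  64] [ 68  72  77  77  78  78  77  78  75  68 172 174 173 173 173 172 174 173]
top 65 [ 0.0125 -0.9999  0.4981  0.0686] -89.28546
bot 66 [0.0011 1.     0.5617 0.0769] 89.93573
L 64 [0.9998 0.021  0.5243 0.0404] 1.2035217
R 66 [0.9996 0.0299 0.5315 0.1043] 1.7135874
```

>>> send_rows(plan=[{"dx": -17,"dy": 1,"dz": 0,"twist": 0.6,"claw": 87},{"dx": 0,"dy": 0,"dz": 20,"twist": 0,"claw": 87},{"dx": 0,"dy": 0,"dz": 30,"twist": 0,"claw": 87},{"dx": 0,"dy": 0,"dz": 30,"twist": 0,"claw": 87},{"dx": 0,"dy": 0,"dz": 28,"twist": 0,"claw": 87},{"dx": 0,"dy": 0,"dz": 15,"twist": 0,"claw": 87},{"dx": 0,"dy": 0,"dz": 10,"twist": 0,"claw": 80},{"dx": 0,"dy": 0,"dz": 0,"twist": 0,"claw": 75}])

```text
time_s: 11.78
tcp_pos: [0.5284, 0.073, 0.1252]
tool_rot: [-0.002, -0.011, 1.0, -0.0]
contact_force: [-1.0, -0.2, 0.3]
grip_width: 0.0777
grasp_force: 0.0
```

>>> send_rows(plan=[{"dx": 0,"dy": 0,"dz": 0,"twist": 0,"claw": 72},{"dx": 0,"dy": 0,"dz": 0,"twist": 0,"claw": 70},{"dx": 0,"dy": 0,"dz": 0,"twist": 0,"claw": 68},{"dx": 0,"dy": 0,"dz": 0,"twist": 0,"claw": 67},{"dx": 0,"dy": 0,"dz": 0,"twist": 0,"claw": 66},{"dx": 0,"dy": 0,"dz": 0,"twist": 0,"claw": 65},{"dx": 0,"dy": 0,"dz": 0,"twist": 0,"claw": 64},{"dx": 0,"dy": 0,"dz": 0,"twist": 0,"claw": 63}])

```text
time_s: 12.45
tcp_pos: [0.5302, 0.0729, 0.1277]
tool_rot: [0.001, -0.011, 1.0, -0.0]
contact_force: [0.1, -3.7, 4.6]
grip_width: 0.0642
grasp_force: 30.0
```

>>> send_rows(plan=[{"dx": 0,"dy": 0,"dz": 0,"twist": 0,"claw": 62},{"dx": 0,"dy": 0,"dz": 0,"twist": 0,"claw": 60},{"dx": 0,"dy": 0,"dz": 0,"twist": 0,"claw": 50},{"dx": 0,"dy": 0,"dz": 0,"twist": 0,"claw": 40},{"dx": 0,"dy": 0,"dz": 0,"twist": 0,"claw": 40},{"dx": 0,"dy": 0,"dz": 0,"twist": 0,"claw": 40},{"dx": 0,"dy": 0,"dz": 0,"twist": 0,"claw": 40},{"dx": 0,"dy": 0,"dz": 0,"twist": 0,"claw": 40}])

```text
time_s: 13.12
tcp_pos: [0.5303, 0.0729, 0.1277]
tool_rot: [0.001, -0.011, 1.0, -0.0]
contact_force: [-0.3, -3.1, 5.2]
grip_width: 0.0637
grasp_force: 30.0
```

>>> send_rows(plan=[{"dx": 0,"dy": 0,"dz": -5,"twist": 0,"claw": 40},{"dx": 0,"dy": 0,"dz": -15,"twist": 0,"claw": 40},{"dx": 0,"dy": 0,"dz": -30,"twist": 0,"claw": 40},{"dx": 0,"dy": 0,"dz": -30,"twist": 0,"claw": 40},{"dx": 0,"dy": 0,"dz": -20,"twist": 0,"claw": 40},{"dx": 0,"dy": -15,"dz": 0,"twist": 0,"claw": 40},{"dx": 0,"dy": -25,"dz": 0,"twist": 0,"claw": 40},{"dx": -7,"dy": -30,"dz": 0,"twist": 0,"claw": 40}])

```text
time_s: 13.78
tcp_pos: [0.536, 0.0048, 0.2268]
tool_rot: [-0.002, -0.012, 1.0, 0.001]
contact_force: [-0.0, -0.3, -5.0]
grip_width: 0.064
grasp_force: 30.0
```

>>> send_rows(plan=[{"dx": -8,"dy": -35,"dz": 0,"twist": 0,"claw": 40},{"dx": -8,"dy": -35,"dz": 0,"twist": 0,"claw": 40},{"dx": -8,"dy": -35,"dz": 0,"twist": 0,"claw": 40},{"dx": -8,"dy": -35,"dz": 0,"twist": 0,"claw": 40},{"dx": -8,"dy": -35,"dz": 0,"twist": 0,"claw": 40},{"dx": -8,"dy": -35,"dz": 0,"twist": 0,"claw": 40},{"dx": -7.7,"dy": -25,"dz": 0,"twist": 0,"claw": 40},{"dx": 0,"dy": -16.5,"dz": 0,"twist": 0,"claw": 40}])

```text
time_s: 14.45
tcp_pos: [0.6001, -0.2491, 0.226]
tool_rot: [-0.0, -0.01, 1.0, 0.0]
contact_force: [0.2, -0.6, -4.7]
grip_width: 0.064
grasp_force: 30.0
```

>>> send_rows(plan=[{"dx": 0,"dy": 0,"dz": 10,"twist": 0,"claw": 40},{"dx": 0,"dy": 0,"dz": 25,"twist": 0,"claw": 40},{"dx": 0,"dy": 0,"dz": 25,"twist": 0,"claw": 40},{"dx": 0,"dy": 0,"dz": 15,"twist": 0,"claw": 40},{"dx": 0,"dy": 0,"dz": 8,"twist": 0,"claw": 40},{"dx": 0,"dy": 0,"dz": 3,"twist": 0,"claw": 40},{"dx": 0,"dy": 0,"dz": 0,"twist": 0,"claw": 40},{"dx": 0,"dy": 0,"dz": 0,"twist": 0,"claw": 40}])

```text
time_s: 15.12
tcp_pos: [0.6, -0.2464, 0.142]
tool_rot: [0.0, -0.011, 1.0, -0.0]
contact_force: [0.2, -0.5, -5.2]
grip_width: 0.0637
grasp_force: 30.0
```

Expected contact at z ≈ 0.1367; slow descent.

>>> send_rows(plan=[{"dx": 0,"dy": 0,"dz": 1.5,"twist": 0,"claw": 40},{"dx": 0,"dy": 0,"dz": 1,"twist": 0,"claw": 40},{"dx": 0,"dy": 0,"dz": 1,"twist": 0,"claw": 40},{"dx": 0,"dy": 0,"dz": 0.5,"twist": 0,"claw": 40},{"dx": 0,"dy": 0,"dz": 0.5,"twist": 0,"claw": 40},{"dx": 0,"dy": 0,"dz": 0,"twist": 0,"claw": 40},{"dx": 0,"dy": 0,"dz": 0,"twist": 0,"claw": 40},{"dx": 0,"dy": 0,"dz": 0,"twist": 0,"claw": 40}])

```text
time_s: 15.78
tcp_pos: [0.5995, -0.2468, 0.1368]
tool_rot: [0.0, -0.011, 1.0, -0.0]
contact_force: [0.2, 1.0, -3.8]
grip_width: 0.0641
grasp_force: 30.0
```

>>> send_rows(plan=[{"dx": 0,"dy": 0,"dz": 0.5,"twist": 0,"claw": 40},{"dx": 0,"dy": 0,"dz": 0.4,"twist": 0,"claw": 40},{"dx": 0,"dy": 0,"dz": 0,"twist": 0,"claw": 40},{"dx": 0,"dy": 0,"dz": 0,"twist": 0,"claw": 40},{"dx": 0,"dy": 0,"dz": 0,"twist": 0,"claw": 40},{"dx": 0,"dy": 0,"dz": 0,"twist": 0,"claw": 40},{"dx": 0,"dy": 0,"dz": 0,"twist": 0,"claw": 40},{"dx": 0,"dy": 0,"dz": 0,"twist": 0,"claw": 40}])

```text
time_s: 16.45
tcp_pos: [0.5996, -0.2469, 0.1367]
tool_rot: [0.0, -0.011, 1.0, -0.0]
contact_force: [-2.1, 0.8, 4.7]
grip_width: 0.0637
grasp_force: 30.0
```

>>> send_rows(plan=[{"dx": 0,"dy": 0,"dz": 0,"twist": 0,"claw": 65},{"dx": 0,"dy": 0,"dz": 0,"twist": 0,"claw": 68},{"dx": 0,"dy": 0,"dz": 0,"twist": 0,"claw": 75},{"dx": 0,"dy": 0,"dz": 0,"twist": 0,"claw": 87},{"dx": 0,"dy": 0,"dz": 0,"twist": 0,"claw": 87},{"dx": 0,"dy": 0,"dz": -10,"twist": 0,"claw": 87},{"dx": 0,"dy": 0,"dz": -35,"twist": 0,"claw": 87},{"dx": 0,"dy": 0,"dz": -40,"twist": 0,"claw": 87}])

```text
time_s: 17.12
tcp_pos: [0.5976, -0.2457, 0.2195]
tool_rot: [-0.003, -0.011, 1.0, 0.001]
contact_force: [0.3, -0.6, -0.7]
grip_width: 0.0873
grasp_force: 0.0
```

>>> send_rows(plan=[{"dx": 0,"dy": 0,"dz": -15,"twist": 0,"claw": 87},{"dx": 2,"dy": 37,"dz": 0,"twist": 0,"claw": 87},{"dx": 1,"dy": 37,"dz": 0,"twist": 0,"claw": 87},{"dx": 1,"dy": 37,"dz": 0,"twist": 0,"claw": 87},{"dx": 1,"dy": 37,"dz": 0,"twist": 0,"claw": 87},{"dx": 1,"dy": 37,"dz": 0,"twist": 0,"claw": 87},{"dx": 1,"dy": 37,"dz": 0,"twist": 0,"claw": 87},{"dx": 1,"dy": 37,"dz": 0,"twist": 0,"claw": 87}])

```text
time_s: 17.78
tcp_pos: [0.5856, 0.0137, 0.2367]
tool_rot: [0.0, -0.011, 1.0, -0.0]
contact_force: [-0.0, -0.3, -0.4]
grip_width: 0.0872
grasp_force: 0.0
```

>>> send_rows(plan=[{"dx": 0,"dy": 3,"dz": 0,"twist": 0,"claw": 87},{"dx": 0,"dy": 0,"dz": 0,"twist": 0,"claw": 87},{"dx": 0,"dy": 0,"dz": 0,"twist": 0,"claw": 87},{"dx": 0,"dy": 0,"dz": 0,"twist": 0,"claw": 87},{"dx": 0,"dy": 0,"dz": 0,"twist": 0,"claw": 87},{"dx": 0,"dy": 0,"dz": 0,"twist": 0,"claw": 87},{"dx": 0,"dy": 0,"dz": 0,"twist": 0,"claw": 87},{"dx": 0,"dy": 0,"dz": 0,"twist": 0,"claw": 87}])

```text
time_s: 18.45
tcp_pos: [0.5858, 0.0142, 0.2357]
tool_rot: [-0.0, -0.01, 1.0, -0.0]
contact_force: [0.8, -0.6, -0.0]
grip_width: 0.0871
grasp_force: 0.0
```

```bash
python3 snap.py w5; python3 - <<'E'
from edge import *
im,c=load('w5'); h=cv2.cvtColor(im,cv2.COLOR_BGR2HSV)
p=proj(c,[[.6035,.0156,.1],[.5755,.0156,.1],[.6035,-.0124,.1],[.6035,.0436,.1]]); print(p)
cx,cy=p[0].astype(int)
k=blob(im,(cx-60,cy-60,cx+60,min(cy+60,480)),(5,70,30),(14,180,255)); m=k; print(m.min(0),m.max(0))
print('cup from w4',plane(load('w4')[1],[(259,310)],.1))
# board edges: board mask
k=blob(im,(150,100,480,400),(14,70,110),(24,150,255)); print('board',k.min(0),k.max(0),rect(plane(c,k,.04)))
cv2.imwrite('pics/w5v.png',im)
E
```

```text
18.5 [0.5858 0.0144 0.2357] [-0.0001 -0.0106  0.9999 -0.    ]
[[317.8925 252.7448]
 [318.6306 219.46  ]
 [283.6695 252.0626]
 [352.0564 253.3527]]
[285. 208.] [351. 284.]
cup from w4 [[0.5987 0.0183 0.1   ]]
board [349. 219.] [430. 270.] [ 0.6146  0.0862  0.0796  0.0519 87.6174]
```

View pics/w5v.png

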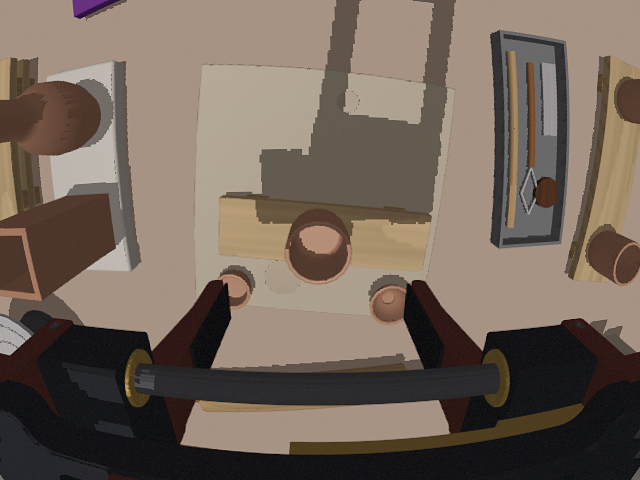

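w5: cup rim spans columns 285–351 with its bottom edge at row 284, so the cup is at about (0.602, 0.0157). Board corners ≈(220,196),(431,213),(425,270),(219,256). Both vases stand on the slab.

>>> send_rows(plan=[{"dx": -16,"dy": 1,"dz": 0,"twist": 0,"claw": 87},{"dx": 0,"dy": 0,"dz": 20,"twist": 0,"claw": 87},{"dx": 0,"dy": 0,"dz": 33,"twist": 0,"claw": 87},{"dx": 0,"dy": 0,"dz": 33,"twist": 0,"claw": 87},{"dx": 0,"dy": 0,"dz": 30,"twist": 0,"claw": 87},{"dx": 0,"dy": 0,"dz": 25,"twist": 0,"claw": 87},{"dx": 0,"dy": 0,"dz": 15,"twist": 0,"claw": 80},{"dx": 0,"dy": 0,"dz": 3,"twist": 0,"claw": 70}])

```text
time_s: 19.17
tcp_pos: [0.5993, 0.0164, 0.0735]
tool_rot: [-0.003, -0.011, 1.0, 0.0]
contact_force: [-0.6, -0.2, -0.9]
grip_width: 0.077
grasp_force: 0.0
```

>>> send_rows(plan=[{"dx": 0,"dy": 0,"dz": 0,"twist": 0,"claw": 66},{"dx": 0,"dy": 0,"dz": 0,"twist": 0,"claw": 62},{"dx": 0,"dy": 0,"dz": 0,"twist": 0,"claw": 60},{"dx": 0,"dy": 0,"dz": 0,"twist": 0,"claw": 58},{"dx": 0,"dy": 0,"dz": 0,"twist": 0,"claw": 57},{"dx": 0,"dy": 0,"dz": 0,"twist": 0,"claw": 56},{"dx": 0,"dy": 0,"dz": 0,"twist": 0,"claw": 55},{"dx": 0,"dy": 0,"dz": 0,"twist": 0,"claw": 52}])

```text
time_s: 19.83
tcp_pos: [0.6028, 0.016, 0.0779]
tool_rot: [0.001, -0.011, 1.0, -0.0]
contact_force: [-0.3, -0.8, 7.1]
grip_width: 0.0554
grasp_force: 30.0
```

>>> send_rows(plan=[{"dx": 0,"dy": 0,"dz": 0,"twist": 0,"claw": 45},{"dx": 0,"dy": 0,"dz": 0,"twist": 0,"claw": 40},{"dx": 0,"dy": 0,"dz": 0,"twist": 0,"claw": 40},{"dx": 0,"dy": 0,"dz": 0,"twist": 0,"claw": 40},{"dx": 0,"dy": 0,"dz": 0,"twist": 0,"claw": 40},{"dx": 0,"dy": 0,"dz": -5,"twist": 0,"claw": 40},{"dx": 0,"dy": 0,"dz": -15,"twist": 0,"claw": 40},{"dx": 0,"dy": 0,"dz": -25,"twist": 0,"claw": 40}])

```text
time_s: 20.5
tcp_pos: [0.5992, 0.0167, 0.1199]
tool_rot: [-0.003, -0.011, 1.0, 0.0]
contact_force: [1.4, -0.3, -1.1]
grip_width: 0.0558
grasp_force: 30.0
```

```bash
python3 - <<'E'
from edge import *
im,c=load('w1'); h=cv2.cvtColor(im,cv2.COLOR_BGR2HSV)
print('w1 cups',plane(c,[(368,172),(349,317)],.084))
for n,box in (('a',(335,140,400,205)),('b',(320,285,380,345))):
    k=blob(im,box,(5,70,30),(13,200,255)); print(n,k.min(0),k.max(0),cv2.contourArea(k.astype(np.float32)))
g=cv2.cvtColor(im,cv2.COLOR_BGR2GRAY)
for n in ('w1','w2','w4'):
    im,c=load(n)
    box={'w1':(315,120,400,330),'w2':(525,140,612,325),'w4':(505,100,610,330)}[n]
    hh=cv2.cvtColor(im,cv2.COLOR_BGR2HSV); x0,y0,x1,y1=box
    m=cv2.inRange(hh[y0:y1,x0:x1],(14,60,60),(25,170,255)); ys,xs=np.nonzero(m); print(n,rect(plane(c,np.c_[xs+x0,ys+y0],.024)))
E
```

```text
w1 cups [[0.4236 0.3953 0.084 ]
 [0.6141 0.3782 0.084 ]]
a [343. 150.] [392. 197.] 1749.5
b [328. 287.] [369. 337.] 1652.0
w1 [0.512  0.3908 0.3012 0.113  1.0256]
w2 [ 0.541   0.3916  0.3992  0.1886 21.1124]
w4 [ 0.5271  0.4407  0.2923  0.2093 -4.3307]
```

>>> send_rows(plan=[{"dx": 0,"dy": 0,"dz": -35,"twist": 0,"claw": 40},{"dx": 0,"dy": 0,"dz": -35,"twist": 0,"claw": 40},{"dx": 0,"dy": 0,"dz": -35,"twist": 0,"claw": 40},{"dx": 0,"dy": 0,"dz": -22,"twist": 0,"claw": 40},{"dx": 14,"dy": 30,"dz": 0,"twist": 0,"claw": 40},{"dx": 14,"dy": 37,"dz": 0,"twist": 0,"claw": 40},{"dx": 14,"dy": 37,"dz": 0,"twist": 0,"claw": 40},{"dx": 14,"dy": 37,"dz": 0,"twist": 0,"claw": 40}])

```text
time_s: 21.17
tcp_pos: [0.5413, 0.1573, 0.249]
tool_rot: [-0.0, -0.01, 1.0, 0.0]
contact_force: [-0.3, 0.2, -0.8]
grip_width: 0.0556
grasp_force: 30.0
```

>>> send_rows(plan=[{"dx": 14,"dy": 37,"dz": 0,"twist": 0,"claw": 40},{"dx": 14,"dy": 37,"dz": 0,"twist": 0,"claw": 40},{"dx": 14,"dy": 37,"dz": 0,"twist": 0,"claw": 40},{"dx": 14,"dy": 37,"dz": 0,"twist": 0,"claw": 40},{"dx": 14,"dy": 37,"dz": 0,"twist": 0,"claw": 40},{"dx": 14,"dy": 30,"dz": 0,"twist": 0,"claw": 40},{"dx": 2,"dy": 16,"dz": 0,"twist": 0,"claw": 40},{"dx": 0,"dy": 0,"dz": 0,"twist": 5.4,"claw": 40}])

```text
time_s: 21.83
tcp_pos: [0.4495, 0.3887, 0.2486]
tool_rot: [-0.001, 0.034, 0.999, 0.001]
contact_force: [0.7, -0.7, -0.3]
grip_width: 0.0554
grasp_force: 30.0
```

>>> send_rows(plan=[{"dx": 0,"dy": 0,"dz": 0,"twist": 0,"claw": 40},{"dx": 0,"dy": 0,"dz": 0,"twist": 0,"claw": 40},{"dx": 0,"dy": 0,"dz": 0,"twist": 0,"claw": 40},{"dx": 0,"dy": 0,"dz": 0,"twist": 0,"claw": 40},{"dx": 0,"dy": 0,"dz": 0,"twist": 0,"claw": 40},{"dx": 0,"dy": 0,"dz": 0,"twist": 0,"claw": 40},{"dx": 0,"dy": 0,"dz": 0,"twist": 0,"claw": 40},{"dx": 0,"dy": 0,"dz": 0,"twist": 0,"claw": 40}])

```text
time_s: 22.5
tcp_pos: [0.4517, 0.3849, 0.2487]
tool_rot: [-0.0, 0.036, 0.999, -0.0]
contact_force: [0.2, -0.4, -0.4]
grip_width: 0.0552
grasp_force: 30.0
```

```bash
python3 snap.py w6; python3 - <<'E'
from edge import *
im,c=load('w6'); cv2.imwrite('pics/w6v.png',im)
print(proj(c,[[.521,.388,.024],[.4236,.395,.084],[.6141,.378,.084]]))
E
```

```text
22.55 [0.4516 0.385  0.2488] [-0.      0.0362  0.9993 -0.    ]
[[324.2259 270.0074]
 [326.0486 190.3268]
 [321.4814 372.9373]]
```

View pics/w6v.png

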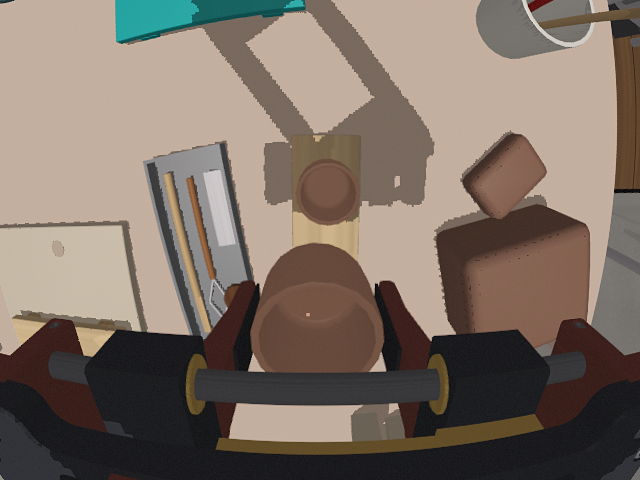

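w6: the near cup's rim centre is ≈(327,191), as predicted. The board edges run at columns 292 and 361 on rows 135–240, and the held cup is upright.

```bash
python3 - <<'E'
from edge import *
im,c=load('w6'); g=im[:,:,1]
A=[]
for n,ct in (('L',292),('R',361)):
    P=plane(c,fit(g,'v',list(range(215,250)),ct,5),.024); v=line(P); A.append(v); print(n,len(P),v)
P=plane(c,[(292,137),(361,137),(291,245),(359,245)],.024); print(P, (P[0]+P[1])/2,(P[2]+P[3])/2)
k=blob(im,(285,150,370,228),(5,70,30),(13,200,255)); print(k.min(0),k.max(0)); 
im,c=load('w2')
k=blob(im,(525,140,605,320),(14,60,100),(25,160,255)); P=plane(c,k,.024)[:,:2]; print(rect(P))
u=np.array([np.cos(np.radians(-4.2)),np.sin(np.radians(-4.2))]); n=np.array([-u[1],u[0]]); print((P@n).min(),(P@n).max(),(P@u).min(),(P@u).max())
for q in ((0.4250,.396),(.6141,.3782),(.521,.388)): print(np.array(q)@n,np.array(q)@u)
im,c=load('w5'); print('board',plane(c,[(220,196),(431,213),(425,270),(219,256)],.04))
E
```

```text
L 35 [ 0.9954 -0.0959  0.4735  0.3571]
R 35 [ 0.9988 -0.0498  0.4823  0.4267]
[[0.3769 0.3656 0.024 ]
 [0.3817 0.4345 0.024 ]
 [0.4898 0.3546 0.024 ]
 [0.4952 0.427  0.024 ]] [0.3793 0.4001 0.024 ] [0.4925 0.3908 0.024 ]
[296. 159.] [360. 224.]
[ 0.521   0.3879  0.2892  0.0711 -4.2   ]
0.38949639617782833 0.4605563060544888 0.34664446833737667 0.63582018829079
0.4260627667601289 0.39485632675785254
0.42215991214236864 0.5847521343098694
0.42511511786658585 0.49118442214842156
board [[ 0.5687 -0.0796  0.04  ]
 [ 0.5812  0.127   0.04  ]
 [ 0.6416  0.1274  0.04  ]
 [ 0.6303 -0.084   0.04  ]]
```

>>> send_rows(plan=[{"dx": -30,"dy": 4,"dz": 0,"twist": 0,"claw": 40},{"dx": -38,"dy": 4,"dz": 0,"twist": 0,"claw": 40},{"dx": 0,"dy": 0,"dz": 15,"twist": 0,"claw": 40},{"dx": 0,"dy": 0,"dz": 30,"twist": 0,"claw": 40},{"dx": 0,"dy": 0,"dz": 35,"twist": 0,"claw": 40},{"dx": 0,"dy": 0,"dz": 35,"twist": 0,"claw": 40},{"dx": 0,"dy": 0,"dz": 30,"twist": 0,"claw": 40},{"dx": 0,"dy": 0,"dz": 20,"twist": 0,"claw": 40}])

```text
time_s: 23.22
tcp_pos: [0.5184, 0.3872, 0.0804]
tool_rot: [-0.002, 0.036, 0.999, -0.001]
contact_force: [0.6, -0.5, -1.1]
grip_width: 0.0553
grasp_force: 30.0
```

>>> send_rows(plan=[{"dx": 0,"dy": 0,"dz": 10,"twist": 0,"claw": 40},{"dx": 0,"dy": 0,"dz": 5,"twist": 0,"claw": 40},{"dx": 0,"dy": 0,"dz": 2,"twist": 0,"claw": 40},{"dx": 0,"dy": 0,"dz": 0,"twist": 0,"claw": 40},{"dx": 0,"dy": 0,"dz": 0,"twist": 0,"claw": 40},{"dx": 0,"dy": 0,"dz": 0,"twist": 0,"claw": 40},{"dx": 0,"dy": 0,"dz": 0,"twist": 0,"claw": 40},{"dx": 0,"dy": 0,"dz": 0,"twist": 0,"claw": 40}])

```text
time_s: 23.88
tcp_pos: [0.5204, 0.3885, 0.0676]
tool_rot: [0.001, 0.036, 0.999, 0.0]
contact_force: [0.3, 0.8, -0.9]
grip_width: 0.0552
grasp_force: 30.0
```

>>> send_rows(plan=[{"dx": 0,"dy": 0,"dz": 1.5,"twist": 0,"claw": 40},{"dx": 0,"dy": 0,"dz": 1.5,"twist": 0,"claw": 40},{"dx": 0,"dy": 0,"dz": 1,"twist": 0,"claw": 40},{"dx": 0,"dy": 0,"dz": 0.8,"twist": 0,"claw": 40},{"dx": 0,"dy": 0,"dz": 0.5,"twist": 0,"claw": 40},{"dx": 0,"dy": 0,"dz": 0.5,"twist": 0,"claw": 40},{"dx": 0,"dy": 0,"dz": 0,"twist": 0,"claw": 40},{"dx": 0,"dy": 0,"dz": 0,"twist": 0,"claw": 40}])

```text
time_s: 24.55
tcp_pos: [0.52, 0.3881, 0.062]
tool_rot: [0.0, 0.036, 0.999, -0.0]
contact_force: [-1.6, -1.7, 6.9]
grip_width: 0.0556
grasp_force: 30.0
```

>>> send_rows(plan=[{"dx": 0,"dy": 0,"dz": 0,"twist": 0,"claw": 40},{"dx": 0,"dy": 0,"dz": 0,"twist": 0,"claw": 40},{"dx": 0,"dy": 0,"dz": 0,"twist": 0,"claw": 40},{"dx": 0,"dy": 0,"dz": 0,"twist": 0,"claw": 40},{"dx": 0,"dy": 0,"dz": 0,"twist": 0,"claw": 40},{"dx": 0,"dy": 0,"dz": 0,"twist": 0,"claw": 40},{"dx": 0,"dy": 0,"dz": 0,"twist": 0,"claw": 40},{"dx": 0,"dy": 0,"dz": 0,"twist": 0,"claw": 40}])

```text
time_s: 25.22
tcp_pos: [0.52, 0.3881, 0.0619]
tool_rot: [0.0, 0.036, 0.999, -0.0]
contact_force: [-2.5, -2.6, 7.2]
grip_width: 0.0556
grasp_force: 30.0
```

>>> send_rows(plan=[{"dx": 0,"dy": 0,"dz": 0,"twist": 0,"claw": 56},{"dx": 0,"dy": 0,"dz": 0,"twist": 0,"claw": 59},{"dx": 0,"dy": 0,"dz": 0,"twist": 0,"claw": 66},{"dx": 0,"dy": 0,"dz": 0,"twist": 0,"claw": 74},{"dx": 0,"dy": 0,"dz": 0,"twist": 0,"claw": 76},{"dx": 0,"dy": 0,"dz": -10,"twist": 0,"claw": 76},{"dx": 0,"dy": 0,"dz": -35,"twist": 0,"claw": 76},{"dx": 0,"dy": 0,"dz": -40,"twist": 0,"claw": 76}])

```text
time_s: 25.88
tcp_pos: [0.5179, 0.387, 0.1446]
tool_rot: [-0.003, 0.036, 0.999, -0.002]
contact_force: [0.2, 0.4, 0.8]
grip_width: 0.0762
grasp_force: 0.0
```

>>> send_rows(plan=[{"dx": 0,"dy": 0,"dz": -40,"twist": 0,"claw": 87},{"dx": 0,"dy": 0,"dz": -40,"twist": 0,"claw": 87},{"dx": 0,"dy": 0,"dz": -25,"twist": 0,"claw": 87},{"dx": -6.7,"dy": -36.4,"dz": 0,"twist": 0,"claw": 87},{"dx": -6.7,"dy": -36.4,"dz": 0,"twist": 0,"claw": 87},{"dx": -6.7,"dy": -36.4,"dz": 0,"twist": 0,"claw": 87},{"dx": -6.7,"dy": -36.4,"dz": 0,"twist": 0,"claw": 87},{"dx": -6.7,"dy": -36.4,"dz": 0,"twist": 0,"claw": 87}])

```text
time_s: 26.55
tcp_pos: [0.54, 0.2028, 0.2518]
tool_rot: [0.0, 0.036, 0.999, 0.0]
contact_force: [0.5, -0.1, -0.8]
grip_width: 0.087
grasp_force: 0.0
```

>>> send_rows(plan=[{"dx": -6.7,"dy": -36.4,"dz": 0,"twist": 0,"claw": 87},{"dx": -6.7,"dy": -36.4,"dz": 0,"twist": 0,"claw": 87},{"dx": -6.7,"dy": -36.4,"dz": 0,"twist": 0,"claw": 87},{"dx": -6.7,"dy": -36.4,"dz": 0,"twist": 0,"claw": 87},{"dx": -6.7,"dy": -36.4,"dz": 0,"twist": 0,"claw": 87},{"dx": 0,"dy": 0,"dz": 0,"twist": 0,"claw": 87},{"dx": 0,"dy": 0,"dz": 0,"twist": 0,"claw": 87},{"dx": 0,"dy": 0,"dz": 0,"twist": 0,"claw": 87}])

```text
time_s: 27.22
tcp_pos: [0.5604, 0.0205, 0.2514]
tool_rot: [0.0, 0.037, 0.999, 0.0]
contact_force: [0.2, -0.4, -0.3]
grip_width: 0.0869
grasp_force: 0.0
```

```bash
python3 snap.py w7; python3 - <<'E'
from edge import *
im,c=load('w7'); cv2.imwrite('pics/w7v.png',im)
C=proj(c,[[.5687,-.0805,.04],[.5812,.127,.04],[.6416,.1274,.04],[.6303,-.084,.04],[.521,.388,.084]]); print(C)
h=cv2.cvtColor(im,cv2.COLOR_BGR2HSV)
x0,y0=(C[:4].min(0)-12).astype(int); x1,y1=(C[:4].max(0)+12).astype(int)
k=blob(im,(x0,y0,x1,y1),(14,65,110),(24,170,255)); print(k.min(0),k.max(0)); P=plane(c,k,.04); print('board',rect(P))
E
```

```text
27.2667 [0.5603 0.0212 0.2512] [-0.      0.0359  0.9994  0.0002]
[[219.6128 226.3844]
 [420.7097 223.7147]
 [420.1732 277.3706]
 [225.2438 281.3222]
 [635.6118 170.1987]]
[220. 226.] [421. 280.]
board [ 0.606   0.0218  0.209   0.0597 85.9984]
```

The board mask measures 209 × 59.7 mm, which matches the true size. Its centre is (0.606, 0.0218) and its long axis is at 86°. Now I'll turn the gripper across it.

>>> send_rows(plan=[{"dx": -20,"dy": 2,"dz": 0,"twist": 0,"claw": 87},{"dx": -25.5,"dy": 2,"dz": 0,"twist": 0,"claw": 87},{"dx": 0,"dy": 0,"dz": 0,"twist": 7.1,"claw": 87},{"dx": 0,"dy": 0,"dz": 0,"twist": 7.1,"claw": 87},{"dx": 0,"dy": 0,"dz": 0,"twist": 7.1,"claw": 87},{"dx": 0,"dy": 0,"dz": 0,"twist": 7.1,"claw": 87},{"dx": 0,"dy": 0,"dz": 0,"twist": 7.1,"claw": 87},{"dx": 0,"dy": 0,"dz": 0,"twist": 7.1,"claw": 87}])

```text
time_s: 27.93
tcp_pos: [0.6059, 0.0232, 0.251]
tool_rot: [-0.0, 0.398, 0.917, 0.0]
contact_force: [-0.5, -0.2, 0.1]
grip_width: 0.0869
grasp_force: 0.0
```

>>> send_rows(plan=[{"dx": 0,"dy": 0,"dz": 10,"twist": 7.1,"claw": 87},{"dx": 0,"dy": 0,"dz": 20,"twist": 7.1,"claw": 87},{"dx": 0,"dy": 0,"dz": 20,"twist": 7.1,"claw": 87},{"dx": 0,"dy": 0,"dz": 20,"twist": 7.1,"claw": 87},{"dx": 0,"dy": 0,"dz": 20,"twist": 7.1,"claw": 87},{"dx": 0,"dy": 0,"dz": 20,"twist": 7.1,"claw": 87},{"dx": 0,"dy": 0,"dz": 20,"twist": 4.6,"claw": 87},{"dx": 0,"dy": 0,"dz": 10,"twist": 0,"claw": 87}])

```text
time_s: 28.6
tcp_pos: [0.6046, 0.0231, 0.1088]
tool_rot: [-0.001, 0.731, 0.682, -0.001]
contact_force: [0.0, 0.3, -0.6]
grip_width: 0.087
grasp_force: 0.0
```

>>> send_rows(plan=[{"dx": 0,"dy": 0,"dz": 0,"twist": 0,"claw": 87},{"dx": 0,"dy": 0,"dz": 0,"twist": 0,"claw": 87},{"dx": 0,"dy": 0,"dz": 0,"twist": 0,"claw": 87},{"dx": 0,"dy": 0,"dz": 0,"twist": 0,"claw": 87},{"dx": 0,"dy": 0,"dz": 0,"twist": 0,"claw": 87},{"dx": 0,"dy": 0,"dz": 0,"twist": 0,"claw": 87},{"dx": 0,"dy": 0,"dz": 0,"twist": 0,"claw": 87},{"dx": 0,"dy": 0,"dz": 0,"twist": 0,"claw": 87}])

```text
time_s: 29.27
tcp_pos: [0.6063, 0.0209, 0.1113]
tool_rot: [0.0, 0.731, 0.682, 0.0]
contact_force: [-0.6, 0.1, -0.1]
grip_width: 0.0873
grasp_force: 0.0
```

>>> send_rows(plan=[{"dx": 1,"dy": 0,"dz": 15,"twist": 0,"claw": 87},{"dx": 0,"dy": 0,"dz": 20,"twist": 0,"claw": 87},{"dx": 0,"dy": 0,"dz": 17,"twist": 0,"claw": 87},{"dx": 0,"dy": 0,"dz": 11,"twist": 0,"claw": 87},{"dx": 0,"dy": 0,"dz": 7,"twist": 0,"claw": 80},{"dx": 0,"dy": 0,"dz": 5,"twist": 0,"claw": 74},{"dx": 0,"dy": 0,"dz": 3,"twist": 0,"claw": 68},{"dx": 0,"dy": 0,"dz": 1,"twist": 0,"claw": 66}])

```text
time_s: 29.93
tcp_pos: [0.6065, 0.022, 0.0319]
tool_rot: [0.0, 0.731, 0.682, 0.0]
contact_force: [0.6, 0.1, 0.5]
grip_width: 0.0671
grasp_force: 0.0
```

>>> send_rows(plan=[{"dx": 0,"dy": 0,"dz": 0,"twist": 0,"claw": 64},{"dx": 0,"dy": 0,"dz": 0,"twist": 0,"claw": 62},{"dx": 0,"dy": 0,"dz": 0,"twist": 0,"claw": 60},{"dx": 0,"dy": 0,"dz": 0,"twist": 0,"claw": 58},{"dx": 0,"dy": 0,"dz": 0,"twist": 0,"claw": 54},{"dx": 0,"dy": 0,"dz": 0,"twist": 0,"claw": 50},{"dx": 0,"dy": 0,"dz": 0,"twist": 0,"claw": 45},{"dx": 0,"dy": 0,"dz": 0,"twist": 0,"claw": 45}])

```text
time_s: 30.6
tcp_pos: [0.6068, 0.022, 0.0326]
tool_rot: [0.0, 0.731, 0.682, 0.0]
contact_force: [-0.3, -0.6, 5.9]
grip_width: 0.0596
grasp_force: 30.0
```

>>> send_rows(plan=[{"dx": 0,"dy": 0,"dz": -5,"twist": 0,"claw": 45},{"dx": 0,"dy": 0,"dz": -15,"twist": 0,"claw": 45},{"dx": 0,"dy": 0,"dz": -30,"twist": 0,"claw": 45},{"dx": 0,"dy": 0,"dz": -35,"twist": -3.5,"claw": 45},{"dx": 0,"dy": 0,"dz": -35,"twist": -6,"claw": 45},{"dx": 0,"dy": 0,"dz": -35,"twist": -6,"claw": 45},{"dx": 0,"dy": 0,"dz": -35,"twist": -6,"claw": 45},{"dx": 0,"dy": 0,"dz": -35,"twist": -6,"claw": 45}])

```text
time_s: 31.27
tcp_pos: [0.6052, 0.0221, 0.2583]
tool_rot: [-0.001, 0.546, 0.838, -0.0]
contact_force: [1.1, -0.0, -2.1]
grip_width: 0.0597
grasp_force: 30.0
```

>>> send_rows(plan=[{"dx": 0,"dy": 0,"dz": -12,"twist": -6,"claw": 45},{"dx": 0,"dy": 0,"dz": 0,"twist": -6,"claw": 45},{"dx": 0,"dy": 0,"dz": 0,"twist": -6,"claw": 45},{"dx": 0,"dy": 0,"dz": 0,"twist": -6,"claw": 45},{"dx": 0,"dy": 0,"dz": 0,"twist": -6,"claw": 45},{"dx": 0,"dy": 0,"dz": 0,"twist": -6,"claw": 45},{"dx": 0,"dy": 0,"dz": 0,"twist": -6,"claw": 45},{"dx": 0,"dy": 0,"dz": 0,"twist": -6,"claw": 45}])

```text
time_s: 31.93
tcp_pos: [0.6054, 0.0221, 0.2684]
tool_rot: [-0.001, 0.158, 0.987, -0.0]
contact_force: [-0.3, 0.2, -1.8]
grip_width: 0.0603
grasp_force: 30.0
```

>>> send_rows(plan=[{"dx": 0,"dy": 0,"dz": 0,"twist": -6,"claw": 45},{"dx": 0,"dy": 0,"dz": 0,"twist": -6,"claw": 45},{"dx": 0,"dy": 0,"dz": 0,"twist": -6,"claw": 45},{"dx": 15,"dy": -25,"dz": 0,"twist": 0,"claw": 45},{"dx": 20,"dy": -35,"dz": 0,"twist": 0,"claw": 45},{"dx": 20,"dy": -35,"dz": 0,"twist": 0,"claw": 45},{"dx": 20,"dy": -35,"dz": 0,"twist": 0,"claw": 45},{"dx": 20,"dy": -35,"dz": 0,"twist": 0,"claw": 45}])

```text
time_s: 32.6
tcp_pos: [0.5082, -0.143, 0.2686]
tool_rot: [-0.001, 0.003, 1.0, 0.0]
contact_force: [0.1, -1.5, -1.3]
grip_width: 0.0599
grasp_force: 30.0
```

>>> send_rows(plan=[{"dx": 20,"dy": -35,"dz": 0,"twist": 0,"claw": 45},{"dx": 20,"dy": -35,"dz": 0,"twist": 0,"claw": 45},{"dx": 20,"dy": -35,"dz": 0,"twist": 0,"claw": 45},{"dx": 0,"dy": 0,"dz": 0,"twist": 0,"claw": 45},{"dx": 0,"dy": 0,"dz": 0,"twist": 0,"claw": 45},{"dx": 0,"dy": 0,"dz": 0,"twist": 0,"claw": 45},{"dx": 0,"dy": 0,"dz": 0,"twist": 0,"claw": 45},{"dx": 0,"dy": 0,"dz": 0,"twist": 0,"claw": 45}])

```text
time_s: 33.27
tcp_pos: [0.4497, -0.2454, 0.2688]
tool_rot: [-0.0, 0.003, 1.0, 0.0]
contact_force: [0.6, 0.0, -1.6]
grip_width: 0.0597
grasp_force: 30.0
```

```bash
python3 snap.py w8; python3 - <<'E'
from edge import *
im,c=load('w8'); cv2.imwrite('pics/w8v.png',im)
C=proj(c,[[.3935,-.4042,.048],[.6025,-.4057,.048],[.603,-.3457,.048],[.394,-.344,.048]]); print(C)
x0,y0=np.maximum(C.min(0)-12,0).astype(int); x1,y1=(C.max(0)+15).astype(int)
k=blob(im,(x0,y0,x1,y1),(14,65,110),(24,170,255)); print(k.min(0),k.max(0)); print('stack',rect(plane(c,k,.048)))
E
```

```text
33.3167 [ 0.4498 -0.2454  0.2689] [-0.0001  0.0027  1.      0.0002]
[[165.2418 159.5798]
 [186.0985 334.1196]
 [233.1917 336.5739]
 [219.2305 156.9157]]
[166. 157.] [228. 335.]
stack [ 0.4975 -0.3751  0.2117  0.0603 -0.4   ]
```

View pics/w8v.png

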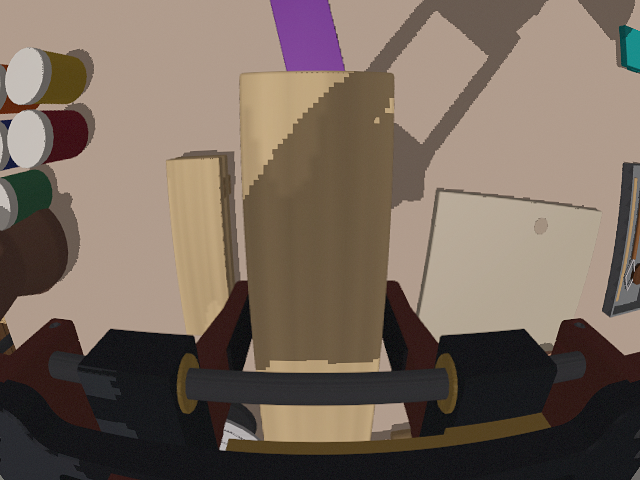

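w8: the stack top is visible at left with its near corners at (167,158) and (220,156). The held board's near end is at row 72, columns 241–393. Checking the held board's offset in the gripper.

```bash
python3 - <<'E'
from edge import *
im,c=load('w8'); g=im[:,:,1]
P=plane(c,fit(g,'h',list(range(250,285))+list(range(345,388)),72,6),.2763); v=line(P); print(v,np.degrees(np.arctan(v[0]/v[1])))
for ct in (243,393):
    Q=fit(g,'v',range(90,150),ct,6); Q=plane(c,Q,.2763); print(line(Q),len(Q))
E
```

```text
[ 0.0046  1.      0.3448 -0.2464] 0.26117024
[ 1.     -0.0009  0.3627 -0.2746] 60
[ 0.9997  0.0258  0.3608 -0.2153] 43
```

>>> send_rows(plan=[{"dx": -10,"dy": -25,"dz": 0,"twist": 0.1,"claw": 45},{"dx": -13,"dy": -35,"dz": 0,"twist": 0,"claw": 45},{"dx": -13,"dy": -35,"dz": 0,"twist": 0,"claw": 45},{"dx": -12.9,"dy": -34.3,"dz": 0,"twist": 0,"claw": 45},{"dx": 0,"dy": 0,"dz": 0,"twist": 0,"claw": 45},{"dx": 0,"dy": 0,"dz": 20,"twist": 0,"claw": 45},{"dx": 0,"dy": 0,"dz": 30,"twist": 0,"claw": 45},{"dx": 0,"dy": 0,"dz": 30,"twist": 0,"claw": 45}])

```text
time_s: 33.98
tcp_pos: [0.4983, -0.376, 0.1889]
tool_rot: [0.001, 0.004, 1.0, -0.001]
contact_force: [-0.2, 0.5, -3.1]
grip_width: 0.0597
grasp_force: 30.0
```

>>> send_rows(plan=[{"dx": 0,"dy": 0,"dz": 30,"twist": 0,"claw": 45},{"dx": 0,"dy": 0,"dz": 30,"twist": 0,"claw": 45},{"dx": 0,"dy": 0,"dz": 25,"twist": 0,"claw": 45},{"dx": 0,"dy": 0,"dz": 15,"twist": 0,"claw": 45},{"dx": 0,"dy": 0,"dz": 8,"twist": 0,"claw": 45},{"dx": 0,"dy": 0,"dz": 4,"twist": 0,"claw": 45},{"dx": 0,"dy": 0,"dz": 0,"twist": 0,"claw": 45},{"dx": 0,"dy": 0,"dz": 0,"twist": 0,"claw": 45}])

```text
time_s: 34.65
tcp_pos: [0.4977, -0.3767, 0.0779]
tool_rot: [0.001, 0.004, 1.0, -0.001]
contact_force: [0.2, -0.1, -1.6]
grip_width: 0.0601
grasp_force: 30.0
```

>>> send_rows(plan=[{"dx": 0,"dy": 0,"dz": 0,"twist": 0,"claw": 45},{"dx": 0,"dy": 0,"dz": 0,"twist": 0,"claw": 45},{"dx": 0,"dy": 0,"dz": 0,"twist": 0,"claw": 45},{"dx": 0,"dy": 0,"dz": 0,"twist": 0,"claw": 45},{"dx": 0,"dy": 0,"dz": 0,"twist": 0,"claw": 45},{"dx": 0,"dy": 0,"dz": 0,"twist": 0,"claw": 45},{"dx": 0,"dy": 0,"dz": 0,"twist": 0,"claw": 45},{"dx": 0,"dy": 0,"dz": 0,"twist": 0,"claw": 45}])

```text
time_s: 35.32
tcp_pos: [0.4969, -0.3765, 0.077]
tool_rot: [-0.0, 0.005, 1.0, -0.0]
contact_force: [-0.0, 0.2, -1.3]
grip_width: 0.0597
grasp_force: 30.0
```

>>> send_rows(plan=[{"dx": -1,"dy": 1.5,"dz": 0,"twist": -0.1,"claw": 45},{"dx": 0,"dy": 0,"dz": 3,"twist": 0,"claw": 45},{"dx": 0,"dy": 0,"dz": 3,"twist": 0,"claw": 45},{"dx": 0,"dy": 0,"dz": 2,"twist": 0,"claw": 45},{"dx": 0,"dy": 0,"dz": 1,"twist": 0,"claw": 45},{"dx": 0,"dy": 0,"dz": 0.5,"twist": 0,"claw": 45},{"dx": 0,"dy": 0,"dz": 0,"twist": 0,"claw": 45},{"dx": 0,"dy": 0,"dz": 0,"twist": 0,"claw": 45}])

```text
time_s: 35.98
tcp_pos: [0.498, -0.3751, 0.0675]
tool_rot: [-0.0, 0.004, 1.0, -0.0]
contact_force: [0.2, 0.3, -1.9]
grip_width: 0.0598
grasp_force: 30.0
```

```bash
python3 - <<'E'
from h import *
o=manip.get_obs(); print(o['tcp_pos'],o['tool_rot'],o['contact_force'])
a=manip.snapshot('side'); b=manip.snapshot('scene')
cv2.imwrite('pics/side1.png',a); cv2.imwrite('pics/scene1.png',b)
D=cam('side');S=cam('scene')
def box(cx,cy,yaw,z):
    u=np.array([np.cos(yaw),np.sin(yaw)]);n=np.array([-u[1],u[0]]);c=np.array([cx,cy])
    return np.array([[*(c+i*.105*u+j*.03*n),z] for i,j in ((-1,1),(1,1),(1,-1),(-1,-1))])
print(proj(D,box(.498,-.375,-.0075,.048)).round(1).tolist()); print(proj(S,box(.498,-.375,-.0075,.048)).round(1).tolist())
zoom=lambda im,x0,y0,x1,y1:cv2.resize(im[y0:y1,x0:x1],(400,330),interpolation=cv2.INTER_CUBIC)
cv2.imwrite('pics/cmp.png',np.hstack([zoom(a,425,300,575,424),zoom(b,140,110,290,234)]))
E
```

```text
[ 0.498  -0.3751  0.0675] [-0.      0.0038  1.     -0.0001] [ 0.1818  0.3109 -1.8853]
[[435.0, 378.7], [515.9, 313.1], [546.0, 335.0], [465.3, 405.9]]
[[256.5, 148.7], [173.1, 183.7], [162.4, 168.6], [244.3, 135.5]]
```

```bash
python3 - <<'E'
from edge import *
for n,box in (('side',(430,310,556,425)),('scene',(155,130,265,200))):
    im=cv2.imread(f'pics/{n}0.png'); c=cam(n)
    x0,y0,x1,y1=box
    h=cv2.cvtColor(im,cv2.COLOR_BGR2HSV)[y0:y1,x0:x1]
    m=cv2.inRange(h,(13,60,60),(26,200,255)); v=h[...,2][m>0]; print(n,m.sum()//255,np.percentile(v,[5,25,50,75,95]))
    for t in (110,130,150,165):
        k=blob(im,box,(13,60,t),(26,200,255)); print(t,rect(plane(c,k,.048)), cv2.boundingRect(k.astype(np.int32)))
cmpi=cv2.imread('pics/cmp.png'); o=np.hstack([cv2.resize(cv2.imread('pics/side0.png')[300:424,425:575],(400,330),interpolation=cv2.INTER_CUBIC),cv2.resize(cv2.imread('pics/scene0.png')[110:234,140:290],(400,330),interpolation=cv2.INTER_CUBIC)])
cv2.imwrite('pics/cmp2.png',cv2.resize(np.vstack([cmpi,o]),(720,594)))
E
```

```text
side 12568 [ 97.   177.75 179.   181.   192.  ]
110 [ 0.4911 -0.381   0.283   0.1904 32.3983] (430, 310, 126, 115)
130 [ 0.4909 -0.3811  0.2824  0.1904 32.3983] (430, 310, 126, 115)
150 [ 0.4909 -0.3811  0.2824  0.1904 32.3982] (430, 310, 126, 115)
165 [ 0.4907 -0.3814  0.2819  0.1901 32.3982] (430, 310, 126, 115)
scene 4687 [ 96. 108. 214. 218. 228.]
110 [ 0.5016 -0.3824  0.2534  0.2379 67.4633] (155, 130, 106, 70)
130 [ 0.5017 -0.382   0.2451  0.2379 67.4633] (155, 130, 106, 70)
150 [ 0.5017 -0.382   0.2451  0.2379 67.4633] (155, 130, 104, 70)
165 [ 0.5017 -0.382   0.2451  0.2379 67.4633] (155, 130, 104, 70)
```

```bash
python3 - <<'E'
from edge import *
for n,box,sb in (('side',(425,305,556,425),(380,255,515,365)),('scene',(155,130,265,200),(155,165,285,250))):
    im=cv2.imread(f'pics/{n}0.png'); c=cam(n); h=cv2.cvtColor(im,cv2.COLOR_BGR2HSV)
    p=(490,360) if n=='side' else (210,160); print(n,'wood',h[p[1],p[0]],'table',h[300,400] if n=='side' else h[130,280])
    for s,t in ((75,130),(90,130),(100,130),(90,190)):
        try:
            k=blob(im,box,(13,s,t),(26,220,255)); a=cv2.minAreaRect(k.astype(np.float32))
            hull=cv2.convexHull(k.astype(np.float32)); ap=cv2.approxPolyDP(hull,4,True)[:,0]
            print(s,t,rect(plane(c,k,.048)),ap.tolist())
        except Exception as e: print(s,t,e)
    k=blob(im,sb,(0,0,170),(180,28,255)); print('slab',rect(plane(c,k,.025)))
E
```

```text
side wood [ 17 106 183] table [ 13  67 179]
75 130 [ 0.4927 -0.3806  0.2269  0.07   -0.3031] [[547.0, 335.0], [538.0, 351.0], [468.0, 405.0], [434.0, 388.0], [438.0, 377.0], [516.0, 314.0]]
90 130 [ 0.4984 -0.3805  0.2093  0.0658 -0.3616] [[546.0, 336.0], [537.0, 350.0], [468.0, 405.0], [438.0, 380.0], [516.0, 315.0]]
100 130 [ 0.4976 -0.3811  0.2078  0.065  -0.1529] [[545.0, 336.0], [538.0, 349.0], [468.0, 405.0], [438.0, 380.0], [516.0, 316.0]]
90 190 [ 0.4589 -0.3746  0.1222  0.0414 -0.704 ] [[492.0, 342.0], [475.0, 388.0], [463.0, 399.0], [443.0, 380.0]]
slab [ 0.5393 -0.2547  0.2337  0.0953  1.0835]
scene wood [ 19 101 220] table [ 14  59 215]
75 130 [ 0.5042 -0.3739  0.218   0.0614 -0.5745] [[255.0, 149.0], [173.0, 184.0], [167.0, 183.0], [162.0, 170.0], [241.0, 137.0]]
90 130 [ 0.5041 -0.3729  0.2145  0.0594 -0.5745] [[255.0, 150.0], [173.0, 184.0], [163.0, 171.0], [243.0, 137.0]]
100 130 [ 0.5058 -0.3721  0.2113  0.0576 -0.3494] [[254.0, 150.0], [173.0, 184.0], [163.0, 171.0], [241.0, 138.0]]
90 190 [ 0.5008 -0.3734  0.2078  0.0574 -0.2924] [[254.0, 149.0], [175.0, 183.0], [163.0, 170.0], [243.0, 137.0]]
slab [ 0.5441 -0.2476  0.2375  0.0984  1.1312]
```

Side and scene corners of the stack agree with (0.498, −0.375, −0.4°) within about a pixel, so I'm setting the board down.

>>> send_rows(plan=[{"dx": 0,"dy": 0,"dz": 1,"twist": 0,"claw": 45},{"dx": 0,"dy": 0,"dz": 1,"twist": 0,"claw": 45},{"dx": 0,"dy": 0,"dz": 0.6,"twist": 0,"claw": 45},{"dx": 0,"dy": 0,"dz": 0.5,"twist": 0,"claw": 45},{"dx": 0,"dy": 0,"dz": 0,"twist": 0,"claw": 45},{"dx": 0,"dy": 0,"dz": 0,"twist": 0,"claw": 45},{"dx": 0,"dy": 0,"dz": 0,"twist": 0,"claw": 45},{"dx": 0,"dy": 0,"dz": 0,"twist": 0,"claw": 45}])

```text
time_s: 36.75
tcp_pos: [0.4979, -0.375, 0.0646]
tool_rot: [-0.0, 0.004, 1.0, -0.0]
contact_force: [-2.1, 1.3, 3.7]
grip_width: 0.0599
grasp_force: 30.0
```

>>> send_rows(plan=[{"dx": 0,"dy": 0,"dz": 0,"twist": 0,"claw": 61},{"dx": 0,"dy": 0,"dz": 0,"twist": 0,"claw": 64},{"dx": 0,"dy": 0,"dz": 0,"twist": 0,"claw": 70},{"dx": 0,"dy": 0,"dz": 0,"twist": 0,"claw": 76},{"dx": 0,"dy": 0,"dz": 0,"twist": 0,"claw": 78},{"dx": 0,"dy": 0,"dz": -5,"twist": 0,"claw": 78},{"dx": 0,"dy": 0,"dz": -25,"twist": 0,"claw": 78},{"dx": 0,"dy": 0,"dz": -38,"twist": 0,"claw": 78}])

```text
time_s: 37.42
tcp_pos: [0.4957, -0.373, 0.1299]
tool_rot: [-0.003, 0.004, 1.0, 0.003]
contact_force: [1.5, -0.6, 0.1]
grip_width: 0.0783
grasp_force: 0.0
```

>>> send_rows(plan=[{"dx": 0,"dy": 0,"dz": -38,"twist": 0,"claw": 78},{"dx": 0,"dy": 0,"dz": -38,"twist": 0,"claw": 78},{"dx": 0,"dy": 0,"dz": -38,"twist": 0,"claw": 78},{"dx": 0,"dy": 0,"dz": -15,"twist": -0.5,"claw": 78},{"dx": 4,"dy": 30,"dz": 0,"twist": 0,"claw": 78},{"dx": 5,"dy": 35,"dz": 0,"twist": 0,"claw": 70},{"dx": 5,"dy": 35,"dz": 0,"twist": 0,"claw": 65},{"dx": 4,"dy": 27.5,"dz": 0,"twist": 0,"claw": 60}])

```text
time_s: 38.08
tcp_pos: [0.4789, -0.2453, 0.2618]
tool_rot: [0.0, -0.0, 1.0, 0.0]
contact_force: [0.2, 1.2, 0.3]
grip_width: 0.0626
grasp_force: 0.0
```

>>> send_rows(plan=[{"dx": 0,"dy": 0,"dz": 0,"twist": 0,"claw": 60},{"dx": 0,"dy": 0,"dz": 0,"twist": 0,"claw": 60},{"dx": 0,"dy": 0,"dz": 0,"twist": 0,"claw": 60},{"dx": 0,"dy": 0,"dz": 0,"twist": 0,"claw": 60},{"dx": 0,"dy": 0,"dz": 0,"twist": 0,"claw": 60},{"dx": 0,"dy": 0,"dz": 0,"twist": 0,"claw": 60},{"dx": 0,"dy": 0,"dz": 0,"twist": 0,"claw": 60},{"dx": 0,"dy": 0,"dz": 0,"twist": 0,"claw": 60}])

```text
time_s: 38.75
tcp_pos: [0.4798, -0.248, 0.2612]
tool_rot: [-0.0, -0.0, 1.0, 0.0]
contact_force: [0.1, 0.7, 0.2]
grip_width: 0.0601
grasp_force: 0.0
```

```bash
python3 snap.py w9; python3 - <<'E'
from edge import *
im,c=load('w9')
C=proj(c,[[.393,-.4042,.072],[.603,-.4057,.072],[.603,-.3457,.072],[.393,-.344,.072]]); print(C.round(1).tolist())
x0,y0=np.maximum(C.min(0)-12,0).astype(int); x1,y1=(C.max(0)+8).astype(int)
k=blob(im,(x0,y0,x1,y1),(14,65,110),(24,170,255)); print(k.min(0),k.max(0)); print('board w9',rect(plane(c,k,.072)))
for n,box in (('side',(425,280,556,425)),('scene',(150,110,270,200))):
    im=manip.snapshot(n); cv2.imwrite(f'pics/{n}2.png',im); c=cam(n)
    k=blob(im,box,(13,90,130),(26,220,255)); ap=cv2.approxPolyDP(cv2.convexHull(k.astype(np.float32)),4,True)[:,0]
    print(n,ap.tolist(),proj(c,[[.393,-.4042,.072],[.603,-.4057,.072],[.603,-.3457,.072],[.393,-.344,.072]]).round(1).tolist())
E
```

```text
38.8 [ 0.4798 -0.2479  0.2612] [-0.0001 -0.0003  1.      0.    ]
[[154.0, 130.4], [175.0, 325.6], [226.3, 328.1], [212.7, 126.0]]
[155. 126.] [224. 326.]
board w9 [ 0.4972 -0.3744  0.2097  0.0603 -0.4927]
side [[546.0, 324.0], [540.0, 347.0], [472.0, 407.0], [439.0, 373.0], [519.0, 307.0]] [[468.8, 397.3], [550.5, 326.0], [519.6, 304.2], [437.4, 370.0]]
scene [[254.0, 141.0], [200.0, 164.0], [161.0, 163.0], [242.0, 129.0]] [[242.9, 127.3], [159.7, 160.5], [170.6, 175.5], [255.5, 140.5]]
```

Board lies on the stack at (0.497, −0.374, −0.5°), in line. Next: regrasp the bottle.

>>> send_rows(plan=[{"dx": 0,"dy": 0.5,"dz": 15,"twist": 0,"claw": 60},{"dx": 0,"dy": 0,"dz": 30,"twist": 0,"claw": 60},{"dx": 0,"dy": 0,"dz": 30,"twist": 0,"claw": 60},{"dx": 0,"dy": 0,"dz": 20,"twist": 0,"claw": 60},{"dx": 0,"dy": 0,"dz": 10,"twist": 0,"claw": 55},{"dx": 0,"dy": 0,"dz": 4.5,"twist": 0,"claw": 50},{"dx": 0,"dy": 0,"dz": 0,"twist": 0,"claw": 46},{"dx": 0,"dy": 0,"dz": 0,"twist": 0,"claw": 43}])

```text
time_s: 39.57
tcp_pos: [0.4805, -0.2475, 0.1528]
tool_rot: [0.001, -0.001, 1.0, -0.0]
contact_force: [0.4, 0.9, 0.3]
grip_width: 0.0442
grasp_force: 0.0
```

>>> send_rows(plan=[{"dx": 0,"dy": 0,"dz": 0,"twist": 0,"claw": 41},{"dx": 0,"dy": 0,"dz": 0,"twist": 0,"claw": 40},{"dx": 0,"dy": 0,"dz": 0,"twist": 0,"claw": 38},{"dx": 0,"dy": 0,"dz": 0,"twist": 0,"claw": 37},{"dx": 0,"dy": 0,"dz": 0,"twist": 0,"claw": 36},{"dx": 0,"dy": 0,"dz": 0,"twist": 0,"claw": 34},{"dx": 0,"dy": 0,"dz": 0,"twist": 0,"claw": 28},{"dx": 0,"dy": 0,"dz": 0,"twist": 0,"claw": 20}])

```text
time_s: 40.23
tcp_pos: [0.48, -0.247, 0.1522]
tool_rot: [0.0, -0.001, 1.0, -0.0]
contact_force: [-0.2, 1.4, 4.0]
grip_width: 0.035
grasp_force: 30.0
```

>>> send_rows(plan=[{"dx": 0,"dy": 0,"dz": 0,"twist": 0,"claw": 10},{"dx": 0,"dy": 0,"dz": 0,"twist": 0,"claw": 10},{"dx": 0,"dy": 0,"dz": 0,"twist": 0,"claw": 10},{"dx": 0,"dy": 0,"dz": 0,"twist": 0,"claw": 10},{"dx": 0,"dy": 0,"dz": 0,"twist": 0,"claw": 10},{"dx": 0,"dy": 0,"dz": 0,"twist": 0,"claw": 10},{"dx": 0,"dy": 0,"dz": 0,"twist": 0,"claw": 10},{"dx": 0,"dy": 0,"dz": 0,"twist": 0,"claw": 10}])

```text
time_s: 40.9
tcp_pos: [0.48, -0.247, 0.1522]
tool_rot: [0.0, -0.001, 1.0, -0.0]
contact_force: [0.1, 1.5, 5.3]
grip_width: 0.0349
grasp_force: 30.0
```

>>> send_rows(plan=[{"dx": 0,"dy": 0,"dz": -5,"twist": 0,"claw": 10},{"dx": 0,"dy": 0,"dz": -15,"twist": 0,"claw": 10},{"dx": 0,"dy": 0,"dz": -20,"twist": 0,"claw": 10},{"dx": 0,"dy": 0,"dz": -20,"twist": 0,"claw": 10},{"dx": -4,"dy": 15,"dz": 0,"twist": 0,"claw": 10},{"dx": -5,"dy": 25,"dz": 0,"twist": 0,"claw": 10},{"dx": -5,"dy": 30,"dz": 0,"twist": 0,"claw": 10},{"dx": -5,"dy": 30,"dz": 0,"twist": 0,"claw": 10}])

```text
time_s: 41.57
tcp_pos: [0.4981, -0.1462, 0.2114]
tool_rot: [-0.001, 0.0, 1.0, 0.0]
contact_force: [-0.1, 0.3, -3.9]
grip_width: 0.035
grasp_force: 30.0
```

>>> send_rows(plan=[{"dx": -5,"dy": 30,"dz": 0,"twist": 0,"claw": 10},{"dx": -5,"dy": 30,"dz": 0,"twist": 0,"claw": 10},{"dx": -5,"dy": 28,"dz": 0,"twist": 0,"claw": 10},{"dx": -5,"dy": 17,"dz": 0,"twist": 0,"claw": 10},{"dx": 0,"dy": 0,"dz": 0,"twist": 0,"claw": 10},{"dx": 0,"dy": 0,"dz": 10,"twist": 0,"claw": 10},{"dx": 0,"dy": 0,"dz": 20,"twist": 0,"claw": 10},{"dx": 0,"dy": 0,"dz": 15,"twist": 0,"claw": 10}])

```text
time_s: 42.23
tcp_pos: [0.518, -0.0429, 0.1654]
tool_rot: [-0.0, -0.0, 1.0, -0.0]
contact_force: [-0.8, -0.1, -3.2]
grip_width: 0.0351
grasp_force: 30.0
```

>>> send_rows(plan=[{"dx": 0,"dy": 0,"dz": 10,"twist": 0,"claw": 10},{"dx": 0,"dy": 0,"dz": 5,"twist": 0,"claw": 10},{"dx": 0,"dy": 0,"dz": 2,"twist": 0,"claw": 10},{"dx": 0,"dy": 0,"dz": 0,"twist": 0,"claw": 10},{"dx": 0,"dy": 0,"dz": 0,"twist": 0,"claw": 10},{"dx": 0,"dy": 0,"dz": 0,"twist": 0,"claw": 10},{"dx": 0,"dy": 0,"dz": 0,"twist": 0,"claw": 10},{"dx": 0,"dy": 0,"dz": 0,"twist": 0,"claw": 10}])

```text
time_s: 42.9
tcp_pos: [0.519, -0.0421, 0.1504]
tool_rot: [0.001, -0.001, 1.0, -0.0]
contact_force: [0.5, 0.6, -4.3]
grip_width: 0.0351
grasp_force: 30.0
```

>>> send_rows(plan=[{"dx": 0,"dy": 0,"dz": 2,"twist": 0,"claw": 10},{"dx": 0,"dy": 0,"dz": 1.5,"twist": 0,"claw": 10},{"dx": 0,"dy": 0,"dz": 1,"twist": 0,"claw": 10},{"dx": 0,"dy": 0,"dz": 1,"twist": 0,"claw": 10},{"dx": 0,"dy": 0,"dz": 0.7,"twist": 0,"claw": 10},{"dx": 0,"dy": 0,"dz": 0.5,"twist": 0,"claw": 10},{"dx": 0,"dy": 0,"dz": 0,"twist": 0,"claw": 10},{"dx": 0,"dy": 0,"dz": 0,"twist": 0,"claw": 10}])

```text
time_s: 43.57
tcp_pos: [0.5186, -0.042, 0.1432]
tool_rot: [0.0, -0.001, 1.0, -0.0]
contact_force: [-0.2, 0.4, -3.0]
grip_width: 0.0351
grasp_force: 30.0
```

>>> send_rows(plan=[{"dx": 0,"dy": 0,"dz": 0.5,"twist": 0,"claw": 10},{"dx": 0,"dy": 0,"dz": 0.4,"twist": 0,"claw": 10},{"dx": 0,"dy": 0,"dz": 0,"twist": 0,"claw": 10},{"dx": 0,"dy": 0,"dz": 0,"twist": 0,"claw": 10},{"dx": 0,"dy": 0,"dz": 0,"twist": 0,"claw": 10},{"dx": 0,"dy": 0,"dz": 0,"twist": 0,"claw": 10},{"dx": 0,"dy": 0,"dz": 0,"twist": 0,"claw": 10},{"dx": 0,"dy": 0,"dz": 0,"twist": 0,"claw": 10}])

```text
time_s: 44.23
tcp_pos: [0.5188, -0.042, 0.1432]
tool_rot: [0.0, -0.001, 1.0, -0.0]
contact_force: [-1.8, 0.7, 6.2]
grip_width: 0.035
grasp_force: 30.0
```

>>> send_rows(plan=[{"dx": 0,"dy": 0,"dz": 0,"twist": 0,"claw": 35},{"dx": 0,"dy": 0,"dz": 0,"twist": 0,"claw": 38},{"dx": 0,"dy": 0,"dz": 0,"twist": 0,"claw": 42},{"dx": 0,"dy": 0,"dz": 0,"twist": 0,"claw": 50},{"dx": 0,"dy": 0,"dz": 0,"twist": 0,"claw": 60},{"dx": 0,"dy": 0,"dz": -5,"twist": 0,"claw": 60},{"dx": 0,"dy": 0,"dz": -30,"twist": 0,"claw": 60},{"dx": 0,"dy": 0,"dz": -38,"twist": 0,"claw": 70}])

```text
time_s: 44.9
tcp_pos: [0.5162, -0.0415, 0.2137]
tool_rot: [-0.003, -0.001, 1.0, 0.001]
contact_force: [1.0, -0.2, -0.3]
grip_width: 0.0635
grasp_force: 0.0
```

>>> send_rows(plan=[{"dx": 0,"dy": 0,"dz": -38,"twist": 0,"claw": 80},{"dx": -13.4,"dy": -34.2,"dz": 0,"twist": 0,"claw": 87},{"dx": -13.4,"dy": -34.2,"dz": 0,"twist": 0,"claw": 87},{"dx": -13.4,"dy": -34.2,"dz": 0,"twist": 0,"claw": 87},{"dx": -13.4,"dy": -34.2,"dz": 0,"twist": 0,"claw": 87},{"dx": -13.4,"dy": -34.2,"dz": 0,"twist": 0,"claw": 87},{"dx": -13.4,"dy": -34.2,"dz": 0,"twist": 0,"claw": 87},{"dx": 0,"dy": 0,"dz": 0,"twist": -1.2,"claw": 87}])

```text
time_s: 45.57
tcp_pos: [0.6014, -0.2538, 0.2533]
tool_rot: [0.001, -0.009, 1.0, -0.002]
contact_force: [1.6, -0.9, 0.1]
grip_width: 0.0872
grasp_force: 0.0
```

>>> send_rows(plan=[{"dx": 0,"dy": 0,"dz": 0,"twist": 0,"claw": 87},{"dx": 0,"dy": 0,"dz": 0,"twist": 0,"claw": 87},{"dx": 0,"dy": 0,"dz": 0,"twist": 0,"claw": 87},{"dx": 0,"dy": 0,"dz": 0,"twist": 0,"claw": 87},{"dx": 0,"dy": 0,"dz": 0,"twist": 0,"claw": 87},{"dx": 0,"dy": 0,"dz": 0,"twist": 0,"claw": 87},{"dx": 0,"dy": 0,"dz": 0,"twist": 0,"claw": 87},{"dx": 0,"dy": 0,"dz": 0,"twist": 0,"claw": 87}])

```text
time_s: 46.23
tcp_pos: [0.5992, -0.2467, 0.2535]
tool_rot: [0.0, -0.011, 1.0, -0.0]
contact_force: [-0.4, -0.6, -0.6]
grip_width: 0.0873
grasp_force: 0.0
```

Down 116.8 mm to the square vase's release pose.

>>> send_rows(plan=[{"dx": -0.4,"dy": -0.2,"dz": 20,"twist": 0,"claw": 87},{"dx": 0,"dy": 0,"dz": 30,"twist": 0,"claw": 87},{"dx": 0,"dy": 0,"dz": 30,"twist": 0,"claw": 87},{"dx": 0,"dy": 0,"dz": 20,"twist": 0,"claw": 87},{"dx": 0,"dy": 0,"dz": 12,"twist": 0,"claw": 87},{"dx": 0,"dy": 0,"dz": 4.8,"twist": 0,"claw": 84},{"dx": 0,"dy": 0,"dz": 0,"twist": 0,"claw": 78},{"dx": 0,"dy": 0,"dz": 0,"twist": 0,"claw": 74}])

```text
time_s: 46.9
tcp_pos: [0.6003, -0.2477, 0.1375]
tool_rot: [0.001, -0.011, 1.0, -0.0]
contact_force: [1.3, 0.1, 1.0]
grip_width: 0.0754
grasp_force: 0.0
```

>>> send_rows(plan=[{"dx": 0,"dy": 0,"dz": 0,"twist": 0,"claw": 71},{"dx": 0,"dy": 0,"dz": 0,"twist": 0,"claw": 69},{"dx": 0,"dy": 0,"dz": 0,"twist": 0,"claw": 67},{"dx": 0,"dy": 0,"dz": 0,"twist": 0,"claw": 66},{"dx": 0,"dy": 0,"dz": 0,"twist": 0,"claw": 65},{"dx": 0,"dy": 0,"dz": 0,"twist": 0,"claw": 64},{"dx": 0,"dy": 0,"dz": 0,"twist": 0,"claw": 60},{"dx": 0,"dy": 0,"dz": 0,"twist": 0,"claw": 50}])

```text
time_s: 47.57
tcp_pos: [0.5997, -0.2472, 0.1367]
tool_rot: [0.0, -0.011, 1.0, -0.0]
contact_force: [-0.2, 0.9, 2.7]
grip_width: 0.0639
grasp_force: 30.0
```

>>> send_rows(plan=[{"dx": 0,"dy": 0,"dz": 0,"twist": 0,"claw": 40},{"dx": 0,"dy": 0,"dz": 0,"twist": 0,"claw": 40},{"dx": 0,"dy": 0,"dz": 0,"twist": 0,"claw": 40},{"dx": 0,"dy": 0,"dz": 0,"twist": 0,"claw": 40},{"dx": 0,"dy": 0,"dz": 0,"twist": 0,"claw": 40},{"dx": 0,"dy": 0,"dz": 0,"twist": 0,"claw": 40},{"dx": 0,"dy": 0,"dz": 0,"twist": 0,"claw": 40},{"dx": 0,"dy": 0,"dz": 0,"twist": 0,"claw": 40}])

```text
time_s: 48.23
tcp_pos: [0.5997, -0.2472, 0.1367]
tool_rot: [0.0, -0.011, 1.0, -0.0]
contact_force: [-0.7, 1.7, 5.1]
grip_width: 0.064
grasp_force: 30.0
```

>>> send_rows(plan=[{"dx": 0,"dy": 0,"dz": -5,"twist": 0,"claw": 40},{"dx": 0,"dy": 0,"dz": -15,"twist": 0,"claw": 40},{"dx": 0,"dy": 0,"dz": -30,"twist": 0,"claw": 40},{"dx": 0,"dy": 0,"dz": -35,"twist": 0,"claw": 40},{"dx": 0,"dy": 0,"dz": -35,"twist": 0,"claw": 40},{"dx": 0,"dy": 0,"dz": -35,"twist": 0,"claw": 40},{"dx": 0,"dy": 0,"dz": -18,"twist": 0,"claw": 40},{"dx": 4,"dy": 15,"dz": 0,"twist": 0,"claw": 40}])

```text
time_s: 48.9
tcp_pos: [0.5979, -0.2359, 0.3141]
tool_rot: [0.004, -0.01, 1.0, -0.003]
contact_force: [1.3, -1.2, -4.0]
grip_width: 0.0636
grasp_force: 30.0
```

>>> send_rows(plan=[{"dx": 5,"dy": 30,"dz": 0,"twist": 0,"claw": 40},{"dx": 7,"dy": 35,"dz": 0,"twist": 0,"claw": 40},{"dx": 7,"dy": 35,"dz": 0,"twist": 0,"claw": 40},{"dx": 7,"dy": 35,"dz": 0,"twist": 0,"claw": 40},{"dx": 7,"dy": 35,"dz": 0,"twist": 0,"claw": 40},{"dx": 7,"dy": 35,"dz": 0,"twist": 0,"claw": 40},{"dx": 7,"dy": 35,"dz": 0,"twist": 0,"claw": 40},{"dx": 6.3,"dy": 35,"dz": 0,"twist": 0,"claw": 40}])

```text
time_s: 49.57
tcp_pos: [0.5332, 0.0434, 0.3072]
tool_rot: [-0.002, -0.011, 1.0, 0.0]
contact_force: [0.1, 0.3, -5.0]
grip_width: 0.064
grasp_force: 30.0
```

>>> send_rows(plan=[{"dx": 5,"dy": 21,"dz": 0,"twist": 0,"claw": 40},{"dx": 0,"dy": 10.6,"dz": 0,"twist": 0,"claw": 40},{"dx": 0,"dy": 0,"dz": 0,"twist": 0,"claw": 40},{"dx": 0,"dy": 0,"dz": 10,"twist": 0,"claw": 40},{"dx": 0,"dy": 0,"dz": 25,"twist": 0,"claw": 40},{"dx": 0,"dy": 0,"dz": 30,"twist": 0,"claw": 40},{"dx": 0,"dy": 0,"dz": 30,"twist": 0,"claw": 40},{"dx": 0,"dy": 0,"dz": 25,"twist": 0,"claw": 40}])

```text
time_s: 50.23
tcp_pos: [0.5292, 0.0711, 0.1864]
tool_rot: [-0.001, -0.01, 1.0, -0.0]
contact_force: [-0.1, 0.2, -5.0]
grip_width: 0.0638
grasp_force: 30.0
```

>>> send_rows(plan=[{"dx": 0,"dy": 0,"dz": 25,"twist": 0,"claw": 40},{"dx": 0,"dy": 0,"dz": 15,"twist": 0,"claw": 40},{"dx": 0,"dy": 0,"dz": 8,"twist": 0,"claw": 40},{"dx": 0,"dy": 0,"dz": 4,"twist": 0,"claw": 40},{"dx": 0,"dy": 0,"dz": 0,"twist": 0,"claw": 40},{"dx": 0,"dy": 0,"dz": 0,"twist": 0,"claw": 40},{"dx": 0,"dy": 0,"dz": 0,"twist": 0,"claw": 40},{"dx": 0,"dy": 0,"dz": 0,"twist": 0,"claw": 40}])

```text
time_s: 50.9
tcp_pos: [0.5312, 0.0728, 0.1386]
tool_rot: [0.001, -0.011, 1.0, -0.0]
contact_force: [0.1, 0.2, -4.0]
grip_width: 0.0638
grasp_force: 30.0
```

>>> send_rows(plan=[{"dx": 0.7,"dy": 0,"dz": 3,"twist": 0,"claw": 40},{"dx": 0,"dy": 0,"dz": 2,"twist": 0,"claw": 40},{"dx": 0,"dy": 0,"dz": 1.5,"twist": 0,"claw": 40},{"dx": 0,"dy": 0,"dz": 1.5,"twist": 0,"claw": 40},{"dx": 0,"dy": 0,"dz": 1,"twist": 0,"claw": 40},{"dx": 0,"dy": 0,"dz": 0.5,"twist": 0,"claw": 40},{"dx": 0,"dy": 0,"dz": 0,"twist": 0,"claw": 40},{"dx": 0,"dy": 0,"dz": 0,"twist": 0,"claw": 40}])

```text
time_s: 51.57
tcp_pos: [0.5295, 0.0728, 0.1279]
tool_rot: [-0.0, -0.011, 1.0, -0.0]
contact_force: [0.8, 0.6, -4.2]
grip_width: 0.0642
grasp_force: 30.0
```

>>> send_rows(plan=[{"dx": 0,"dy": 0,"dz": 0.5,"twist": 0,"claw": 40},{"dx": 0,"dy": 0,"dz": 0.5,"twist": 0,"claw": 40},{"dx": 0,"dy": 0,"dz": 0,"twist": 0,"claw": 40},{"dx": 0,"dy": 0,"dz": 0,"twist": 0,"claw": 40},{"dx": 0,"dy": 0,"dz": 0,"twist": 0,"claw": 40},{"dx": 0,"dy": 0,"dz": 0,"twist": 0,"claw": 40},{"dx": 0,"dy": 0,"dz": 0,"twist": 0,"claw": 40},{"dx": 0,"dy": 0,"dz": 0,"twist": 0,"claw": 40}])

```text
time_s: 52.23
tcp_pos: [0.5297, 0.0729, 0.1277]
tool_rot: [0.0, -0.011, 1.0, -0.0]
contact_force: [-2.0, 0.4, 5.8]
grip_width: 0.0637
grasp_force: 30.0
```

>>> send_rows(plan=[{"dx": 0,"dy": 0,"dz": 0,"twist": 0,"claw": 65},{"dx": 0,"dy": 0,"dz": 0,"twist": 0,"claw": 68},{"dx": 0,"dy": 0,"dz": 0,"twist": 0,"claw": 75},{"dx": 0,"dy": 0,"dz": 0,"twist": 0,"claw": 86},{"dx": 0,"dy": 0,"dz": 0,"twist": 0,"claw": 87},{"dx": 0,"dy": 0,"dz": -5,"twist": 0,"claw": 87},{"dx": 0,"dy": 0,"dz": -30,"twist": 0,"claw": 87},{"dx": 0,"dy": 0,"dz": -40,"twist": 0,"claw": 87}])

```text
time_s: 52.9
tcp_pos: [0.5268, 0.0728, 0.2001]
tool_rot: [-0.004, -0.011, 1.0, -0.0]
contact_force: [1.1, -0.1, 0.5]
grip_width: 0.0869
grasp_force: 0.0
```

>>> send_rows(plan=[{"dx": 0,"dy": 0,"dz": -41,"twist": 0,"claw": 87},{"dx": 0,"dy": 0,"dz": -41,"twist": 0,"claw": 87},{"dx": 0,"dy": 0,"dz": -41,"twist": 0,"claw": 87},{"dx": 0,"dy": 0,"dz": -40,"twist": 0,"claw": 87},{"dx": 18,"dy": -27,"dz": 0,"twist": 1.1,"claw": 87},{"dx": 18,"dy": -27,"dz": 0,"twist": 0,"claw": 87},{"dx": 19,"dy": -27,"dz": 0,"twist": 0,"claw": 87},{"dx": 19,"dy": -27,"dz": 0,"twist": 0,"claw": 87}])

```text
time_s: 53.57
tcp_pos: [0.4554, -0.0364, 0.3656]
tool_rot: [0.0, -0.002, 1.0, -0.0]
contact_force: [0.0, -0.5, 0.5]
grip_width: 0.087
grasp_force: 0.0
```

>>> send_rows(plan=[{"dx": 0,"dy": 0,"dz": 0,"twist": 0,"claw": 87},{"dx": 0,"dy": 0,"dz": 0,"twist": 0,"claw": 87},{"dx": 0,"dy": 0,"dz": 0,"twist": 0,"claw": 87},{"dx": 0,"dy": 0,"dz": 0,"twist": 0,"claw": 87},{"dx": 0,"dy": 0,"dz": 0,"twist": 0,"claw": 87},{"dx": 0,"dy": 0,"dz": 0,"twist": 0,"claw": 87},{"dx": 0,"dy": 0,"dz": 0,"twist": 0,"claw": 87},{"dx": 0,"dy": 0,"dz": 0,"twist": 0,"claw": 87}])

```text
time_s: 54.23
tcp_pos: [0.4566, -0.0353, 0.3648]
tool_rot: [-0.0, -0.002, 1.0, 0.0]
contact_force: [-0.5, 0.0, -0.2]
grip_width: 0.0866
grasp_force: 0.0
```

```bash
python3 snap.py w10; python3 - <<'E'
from edge import *
a=manip.snapshot('side'); b=manip.snapshot('scene'); s0=cv2.imread('pics/side0.png')
w=cv2.imread('pics/w10.png')
r=lambda im:cv2.resize(im,(400,300),interpolation=cv2.INTER_AREA)
cv2.imwrite('pics/final.png',np.vstack([np.hstack([r(a),r(b)]),np.hstack([r(w),r(s0)])]))
# rim shift of vases in side view vs start (pixels)
g0=cv2.cvtColor(s0,cv2.COLOR_BGR2GRAY).astype(np.float32); g1=cv2.cvtColor(a,cv2.COLOR_BGR2GRAY).astype(np.float32)
for n,(x0,y0,x1,y1) in (('square',(300,150,345,240)),('bottle',(340,215,385,270))):
    print(n,cv2.phaseCorrelate(g0[y0:y1,x0:x1],g1[y0:y1,x0:x1]))
E
```

```text
54.2833 [ 0.4565 -0.0354  0.3649] [-0.0001 -0.0018  1.     -0.    ]
square ((0.37314641541325244, 0.16971495462574637), 1.0011778984540773)
bottle ((0.06228735138026309, -0.06291956844458468), 0.7943562896163375)
```

View pics/final.png

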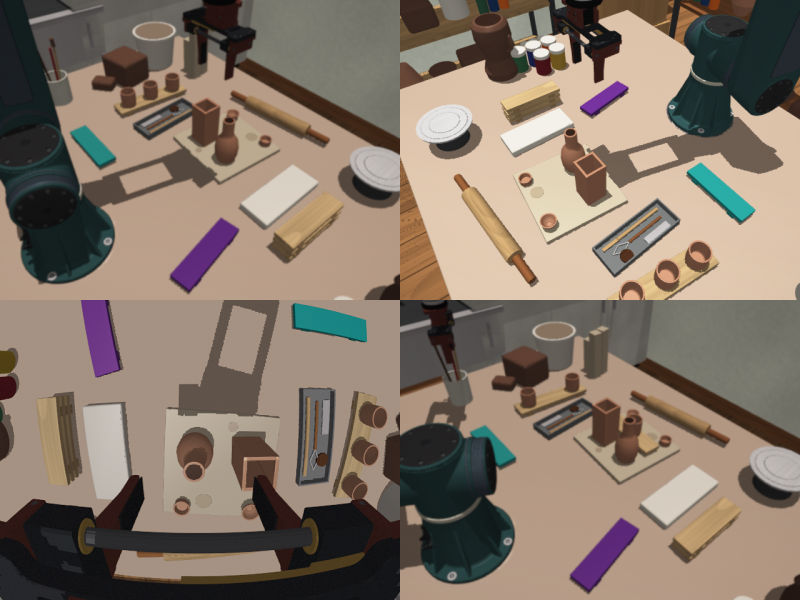

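The final picture shows both vases upright at their old places; against the start picture the side view has moved under half a pixel. Three evenly spaced cups stand on the long board and the board is square on the stack. The robot is clear, so I'm handing in.

```bash
python3 -c "
from bench import manip
print(manip.sign_off())"
```

```text
the job is handed in; nothing more can be done
None
```

The job is done and handed in after about 54 s of robot time: the cup stands midway between the two cups on the long board, the short board lies in line on the stack, and both vases are back on the kiln shelf where they stood, to within about 1 mm by the arm's own readings; the sign-off gave no verdict.

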